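# Weigh the urchin shell

### The arm

A 7-joint arm with a two-finger parallel gripper is mounted at the origin on the work surface. World frame = base frame: x ahead of the robot, y to its left, z up, the work surface at z = 0. Lengths are in m, angles in rad, forces in N, time in s.
With the tool pointing down it reaches from about 0.425 to 0.875 m from the base axis. Payload 4.7 kg.
Tool frame: the origin (TCP) lies at the centre of the arm's flange, where the gripper is bolted on; the fingertips stand 182 mm ahead of it and the grasp point (between the pads) lies 164 mm ahead of it; x points along the fingers, y is the direction in which the jaws open and shut, and the axes are right-handed (so a half turn about x gives the same grasp; the last joint's range is limited). The gripper opens to 87 mm and grips with 3 to 60 N. Pads are 19 mm wide; open, the fingers measure 117 mm over their backs; the gripper's body (75 mm by 190 mm) begins 51 mm behind the grasp point.
Start: joints at [-1.321, 0.321, -0.07, 1.45, 0.023, 1.371, -0.057], TCP at [0.152, 0.632, 0.405] pointing down, gripper open.
Joint ranges: [-2.86, 2.86], [-0.3, 2.09], [-1.38, 1.24], [0.06, 2.45], [-1.56, 4.7], [0.09, 2.05], [-2.69, 2.69]. Speed limits (rad/s): [2.57, 2.57, 3.14, 3.14, 3.14, 3.14, 3.14].

### API

Orientations are given as a rotation vector (axis times angle).
In Python, from bench import ctrl gives the robot as it stands.
- The arm moves only by the shell command python3 -m crank 'ROWS' [FORCE]. ROWS is JSON, one flat list of numbers, 7 for each row, row after row: the shift along the tool's x, y, z in mm, then the turn, a rotation vector about the tool's x, y, z in rad, then the finger opening in mm, from 0 to 87. A call has exactly 5 rows; each row shifts and turns the commanded pose from where the row before left it, along the tool's axes as they then stand; what a row does not reach is not made up. A row lasts 1/8 s, in which the tool goes at most 62.5 mm and 10.7 degrees, less where a joint would pass 70% of its speed; a pose out of reach is approached as far as the arm can. A call with a gripper value outside its range is refused whole. The fingers move at their own pace and stop on an object; FORCE is the grip in N (left out, the last holds). Time passes only in rows, so rows that do not move let the fingers close, or fill a call up. It gives the time, the measured TCP pose, the force and the opening at its end, in the units of the state.
- ctrl.get_state(): the state, without advancing time (a new reading comes with each control period).
- ctrl.get_image(name): name is "side" or "top"; returns the picture (420x560x3 uint8, red, green, blue); there is no depth.
- ctrl.camera_params(name): a dict with "K" (3x3 intrinsics, pixels), "k1" (the pictures are not rectified: a ray, as slopes to the right and down, at radius r is drawn at 1 + k1 r^2 times it, then the intrinsics apply), "world_to_cam" (4x4, takes a point from world to camera coordinates). Camera axes: x right, y down, z forward; pixel columns grow to the right and rows downward; lengths in m; the calibration is good to about 2 mm. A picture is of the moment at which its call begins. camera_params takes no time and is no camera call.
- ctrl.close_job(): hands the job in, once; it reports no verdict.
Trained networks look in the newest picture that a camera, given by its name, has taken for a name from the list of things; names that differ only in an ending like _2 or _b are one class to them, and where a whole thing is asked for, a point or a joint stands for the part that bears it (a point fixed in the world has none). Each returns a list of dicts, best first, with "confidence" (0 to 1); they miss things now and then, are a little off and sometimes report something else, mostly with a low value. They report only what shows in the picture. A call takes as long as a camera call. They do not tell look-alikes from the thing itself.
- ctrl.regions_of(camera, target): "region" (420x560 bool, what is visible of it) and "at" ([column, row] in pixels, amid what is visible of it).
- ctrl.mark_of(camera, target): "at" ([column, row] in pixels: a listed point, or the origin of a listed thing).
The state is a dict: "time": time; "joint_positions": joint angles; "qd": joint speeds; "joint_torque": joint torques, N m; "position": TCP position; "tool_rot": TCP orientation; "ft_force": force on the tool from outside, world axes, zero at the start; "torque": the same for the moment, N m; "grip_width": opening from 0.0 (shut) to 1.0 (fully open).
Only numpy, scipy, OpenCV 4.12 (cv2) and the standard library are available. Lean on these libraries where they do the work, as an engineer would, in place of code of your own. Each camera call takes 0.05 s, during which the arm holds its last target.

### The job

One of the three identical lidded pots holds the purple sea-urchin shell: find it, lift it out and set it the same way up on the middle of the balance's pan, then leave all three pots with their lids back on. The shell crushes easily and the pan's load cell is delicate, so grip the shell lightly, put it down rather than let it drop, and do not lean on the pan. Leave the other specimens in their pots, and do not shift or upset the pots or the other things on the bench.

Things in the scene. Friction and masses are not known exactly. Their poses are not given: they have to be found in the camera images.
- urchin_mid (a point): centre of the urchin shell: purple with rows of pale bumps, a flattened round 40 mm wide (bumps add 1 mm a side), 27 mm high, widest 10-15 mm above its flat 22 mm underside, 18-35 g; z up. It lies upright on the floor of one pot, up to 9 mm off the pot's centre. It breaks if the fingers' force on it, both added up, passes 70 N, or if it falls more than 10 mm
- pot_a: one of three identical opaque white ceramic pots, loose on the bench, 108 mm outside diameter, 102 mm inside, 48 mm high, floor 4 mm thick, 0.26 kg; origin: centre of its underside, z up. Their places vary; one holds the urchin shell, one a grey pebble (34 x 16 mm), one a brown ribbed limpet shell (38 x 18 mm)
- pot_b: one of three identical opaque white ceramic pots, loose on the bench, 108 mm outside diameter, 102 mm inside, 48 mm high, floor 4 mm thick, 0.26 kg; origin: centre of its underside, z up. Their places vary; one holds the urchin shell, one a grey pebble (34 x 16 mm), one a brown ribbed limpet shell (38 x 18 mm)
- pot_c: one of three identical opaque white ceramic pots, loose on the bench, 108 mm outside diameter, 102 mm inside, 48 mm high, floor 4 mm thick, 0.26 kg; origin: centre of its underside, z up. Their places vary; one holds the urchin shell, one a grey pebble (34 x 16 mm), one a brown ribbed limpet shell (38 x 18 mm)
- lid_a_knob (a point): middle of the knob of one of three identical white ceramic lids, each on a pot at the start. Knob: upright cylinder 24 mm across, 24 mm high, on a disc 111 mm across, 5 mm thick, under which a plug 94 mm across, 4 mm deep drops into the pot's mouth. Closed, this point is 65 mm above the pot's underside; laid flat, 21 mm above what it lies on. About 0.1 kg, lifts straight off; z up
- lid_b_knob (a point): middle of the knob of one of three identical white ceramic lids, each on a pot at the start. Knob: upright cylinder 24 mm across, 24 mm high, on a disc 111 mm across, 5 mm thick, under which a plug 94 mm across, 4 mm deep drops into the pot's mouth. Closed, this point is 65 mm above the pot's underside; laid flat, 21 mm above what it lies on. About 0.1 kg, lifts straight off; z up
- lid_c_knob (a point): middle of the knob of one of three identical white ceramic lids, each on a pot at the start. Knob: upright cylinder 24 mm across, 24 mm high, on a disc 111 mm across, 5 mm thick, under which a plug 94 mm across, 4 mm deep drops into the pot's mouth. Closed, this point is 65 mm above the pot's underside; laid flat, 21 mm above what it lies on. About 0.1 kg, lifts straight off; z up
- mat: round cork mat fixed on the bench, 116 mm in diameter and 4 mm thick, kept free as a place to lay a lid; origin: centre of its underside
- balance: laboratory balance, fixed, white, 290 mm (its x) by 200 mm (its y) by 72 mm high, display at its -x end; a microscope 420 mm tall stands to the left beyond it; origin: centre of its underside; turned up to 0.2 rad
- pan: the balance's round steel pan, 120 mm in diameter, 5 mm thick; origin: centre of its underside, its upper face is 5 mm above this and 88 mm above the bench. It gives 4 mm on a spring (1.5 N/mm) before its stop; a push over 10 N harms the load cell
- wash_bottle: white plastic wash bottle with red cap and spout, loose, 60 mm in diameter, 175 mm tall with the spout, which reaches 48 mm to its +y; origin: centre of its underside
- vial_1: amber vial with blue cap standing loose among the pots, 24 mm in diameter, 49 mm tall; origin: centre of its underside
- vial_2: amber vial with black cap standing loose among the pots, 24 mm in diameter, 49 mm tall; origin: centre of its underside
- beaker: empty glass beaker, loose, 68 mm in diameter, 85 mm tall; origin: centre of its underside
- forceps: steel forceps lying loose, 130 mm long along its x, 15 mm wide, 6 mm high; a fixed blue tube rack, up to 125 mm tall, stands beyond it at the far edge; origin: under its middle
- pebble: smooth grey pebble lying in one of the pots, 34 mm across, 16 mm high; origin: centre of its underside
- limpet: brown cone-shaped ribbed limpet shell lying in one of the pots, 38 mm across, 18 mm high; origin: centre of its underside
There are look-alikes about, which are no part of the job. Leave any red look-alike of the pot_c alone.

How it is judged:
By the outcome, as a careful person would: the job done as asked, in the order asked, and still so for the second after the job is handed in, with the robot touching nothing.
It also fails if it takes over 72 s, if anything falls off the work surface, if the arm or the gripper's body presses on something with over 40 N, if the wrist force passes 120 N, or if a joint passes its speed limit or range.

## Working session

There is one attempt and no reset: what is moved stays moved. The work goes in short steps, Python scripts to look and compute and a shell command to move; the robot and the scene stay as the last step left them, time stands still between calls to the robot, and variables do not carry over. Pictures are saved under pics/ and viewed, and the job is handed in when it is done.

```bash
mkdir -p pics; ls; cat > h.py <<'E'
import numpy as np, cv2, json
from bench import ctrl
from scipy.spatial.transform import Rotation as R
def cam(n):
    p=ctrl.camera_params(n); return np.array(p["K"]),p["k1"],np.array(p["world_to_cam"])
def at_z(n,px,z):
    K,k1,T=cam(n)
    d=np.array([(px[0]-K[0,2])/K[0,0],(px[1]-K[1,2])/K[1,1]])
    u=d.copy()
    for _ in range(30): u=d/(1+k1*(u@u))
    ray=T[:3,:3].T@np.array([u[0],u[1],1]); c=-T[:3,:3].T@T[:3,3]
    return c+ray*(z-c[2])/ray[2]
def proj(n,P):
    K,k1,T=cam(n); q=T[:3,:3]@np.array(P)+T[:3,3]; u=q[:2]/q[2]; u=u*(1+k1*(u@u))
    return K[:2,:2]@u+K[:2,2]
def save(n,f):
    im=ctrl.get_image(n); cv2.imwrite(f"pics/{f}.png",im[:,:,::-1]); return im
def st():
    s=ctrl.get_state(); r=R.from_rotvec(s["tool_rot"])
    print("t",round(s["time"],2),"pos",np.round(s["position"],4),"F",np.round(s["ft_force"],1),"w",round(s["grip_width"]*87,1)); print(np.round(r.as_matrix(),3)); return s
E
python3 - <<'E'
from h import *
st()
for n in("side","top"):
    save(n,n+"0"); K,k1,T=cam(n); print(n,np.round(K[0],1),k1,np.round(-T[:3,:3].T@T[:3,3],3)); print(np.round(T[:3,:3],2))
H={"lid_a_knob":.065,"pot_a":0,"mat":0,"pan":.083,"balance":0,"wash_bottle":0,"vial_1":0,"beaker":0,"forceps":0}
for k,z in H.items():
    for n in("top","side"):
        for d in ctrl.mark_of(n,k): print(k,n,np.round(d["at"]),round(d["confidence"],2),np.round(at_z(n,d["at"],z),3)[:2])
E
```

```text
pics
t 0.0 pos [0.1518 0.6318 0.4036] F [0.  0.4 0.6] w 86.9
[[-0.     0.234  0.972]
 [-0.002  0.972 -0.234]
 [-1.    -0.002  0.   ]]
side [459.6   0.  275.6] 0.014079204118955125 [ 0.261 -0.961  0.732]
[[ 0.96 -0.26 -0.02]
 [-0.17 -0.54 -0.82]
 [ 0.21  0.8  -0.57]]
top [536.5   0.  277.4] -0.0026066346237896315 [ 0.224 -0.047  1.568]
[[ 0.   -1.   -0.01]
 [-0.98  0.   -0.19]
 [ 0.19  0.01 -0.98]]
lid_a_knob top [308. 214.] 0.71 [ 0.449 -0.125]
lid_a_knob top [376. 211.] 0.31 [ 0.457 -0.319]
lid_a_knob side [262. 232.] 0.82 [ 0.442 -0.134]
pot_a top [363. 281.] 0.72 [ 0.265 -0.284]
pot_a top [411. 273.] 0.68 [ 0.288 -0.425]
pot_a top [381. 216.] 0.59 [ 0.452 -0.342]
pot_a top [271. 171.] 0.42 [ 0.589 -0.019]
pot_a side [200. 316.] 0.95 [ 0.268 -0.287]
pot_a side [300. 316.] 0.88 [ 0.468 -0.345]
pot_a side [224. 368.] 0.8 [ 0.295 -0.426]
pot_a side [265. 251.] 0.71 [ 0.448 -0.128]
pot_a side [305. 210.] 0.66 [0.595 0.01 ]
mat side [346. 273.] 0.66 [ 0.607 -0.254]
mat side [342. 186.] 0.39 [0.738 0.089]
mat side [307. 210.] 0.38 [0.6   0.008]
pan top [144. 175.] 0.61 [0.558 0.34 ]
pan top [291. 124.] 0.27 [ 0.71  -0.076]
pan side [260. 135.] 0.97 [0.55  0.329]
pan side [346. 185.] 0.66 [ 0.695 -0.027]
balance top [150. 194.] 0.91 [0.521 0.34 ]
balance side [248. 157.] 0.85 [0.511 0.344]
wash_bottle top [241. 212.] 0.89 [0.467 0.071]
wash_bottle side [252. 208.] 0.98 [0.46  0.058]
wash_bottle side [346. 187.] 0.75 [0.748 0.082]
wash_bottle side [350. 274.] 0.69 [ 0.616 -0.26 ]
vial_1 top [351. 195.] 0.55 [ 0.518 -0.255]
vial_1 top [315. 178.] 0.52 [ 0.569 -0.149]
vial_1 side [311. 251.] 0.73 [ 0.555 -0.159]
vial_1 side [307. 282.] 0.47 [ 0.512 -0.258]
beaker top [236. 123.] 0.85 [0.74 0.09]
beaker side [345. 186.] 0.84 [0.746 0.085]
forceps top [286. 123.] 0.72 [ 0.741 -0.064]
forceps side [365. 218.] 0.69 [ 0.737 -0.075]
```

View pics/side0.png

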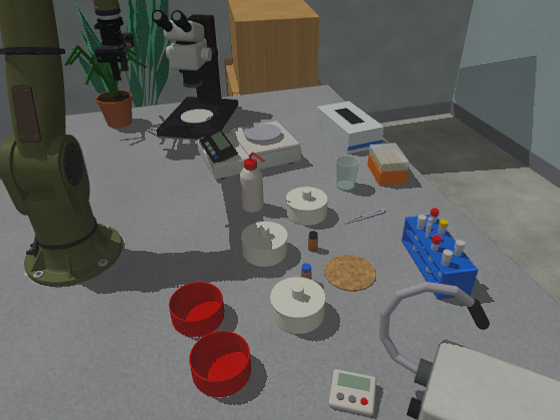

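View pics/top0.png

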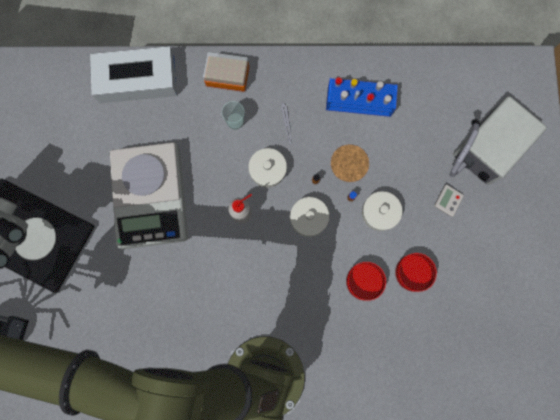

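```bash
python3 - <<'E'
from h import *
for n in("side","top"):
    im=save(n,n+"1")
    for k in("lid_a_knob","pot_a","mat","pan"):
        for d in ctrl.regions_of(n,k):
            m=d["region"]; ys,xs=np.nonzero(m)
            print(n,k,round(d["confidence"],2),np.round(d["at"]),m.sum(),"bbox",xs.min(),xs.max(),ys.min(),ys.max())
            if k=="lid_a_knob" or k=="mat" or k=="pan":
                c,_=cv2.findContours(m.astype(np.uint8),0,1); c=max(c,key=len)
                if len(c)>5:
                    e=cv2.fitEllipse(c); print("  ell",np.round(e[0],1),np.round(e[1],1),np.round(at_z(n,e[0],{"l":.053,"m":.004,"p":.088}[k[0]]),4))
    x0,y0,w=(230,140,180) if n=="top" else (225,170,160)
    cv2.imwrite(f"pics/{n}1c.png",cv2.resize(im[y0:y0+w*3//4,x0:x0+w,::-1],(800,600),interpolation=cv2.INTER_CUBIC))
E
```

```text
side lid_a_knob 0.77 [263. 238.] 1133 bbox 241 287 222 252
  ell [263.7 236.9] [30.2 45.6] [ 0.4446 -0.1377  0.053 ]
side lid_a_knob 0.43 [306. 200.] 785 bbox 287 326 187 211
  ell [306.6 199. ] [23.9 39.4] [ 0.5908 -0.0172  0.053 ]
side pot_a 0.9 [264. 253.] 652 bbox 242 286 243 266
side pot_a 0.76 [301. 325.] 710 bbox 272 323 309 333
side pot_a 0.76 [194. 308.] 2462 bbox 169 223 282 336
side pot_a 0.73 [308. 213.] 517 bbox 288 326 206 225
side pot_a 0.69 [223. 363.] 3262 bbox 190 250 331 396
side mat 0.61 [348. 272.] 1457 bbox 324 374 256 291
  ell [349.3 273.2] [34.7 51.2] [ 0.612  -0.2613  0.004 ]
side pan 0.92 [262. 134.] 549 bbox 244 280 124 142
  ell [262.3 132.6] [17.8 36.4] [0.559  0.3297 0.088 ]
top lid_a_knob 0.64 [308. 216.] 1098 bbox 291 327 197 234
  ell [309.2 215.5] [35.7 37.3] [ 0.447  -0.1289  0.053 ]
top pot_a 0.88 [414. 274.] 1324 bbox 395 437 253 292
top pot_a 0.62 [365. 283.] 1198 bbox 346 385 262 300
top pot_a 0.59 [363. 223.] 62 bbox 362 379 207 230
top pot_a 0.52 [268. 186.] 50 bbox 258 279 181 186
top pot_a 0.45 [306. 239.] 4 bbox 306 307 235 236
top mat 0.62 [350. 161.] 1107 bbox 332 367 144 181
  ell [349.4 162.8] [35.8 37.5] [ 0.6139 -0.2539  0.004 ]
top pan 0.88 [144. 174.] 1332 bbox 122 163 154 195
  ell [142.3 174.4] [39.  41.7] [0.5596 0.3442 0.088 ]
```

View pics/top1c.png

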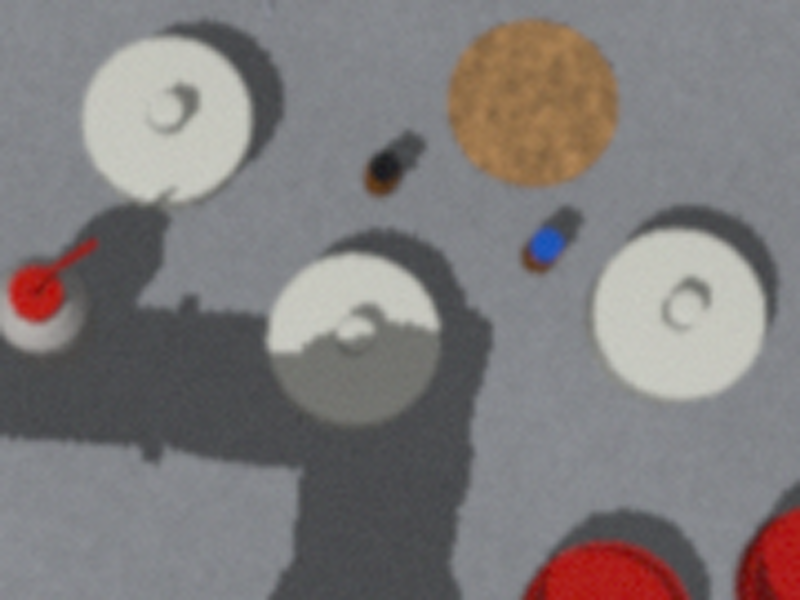

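View pics/side1c.png

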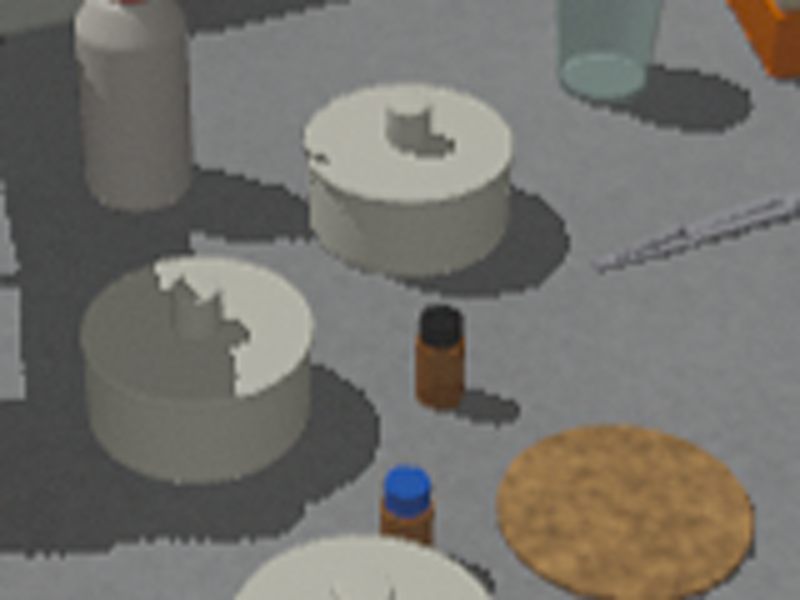

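```bash
python3 - <<'E'
from h import *
def c2(n,x,y):
    return ((x+.5)/4.444-.5+230,(y+.5)/4.444-.5+140) if n=="top" else ((x+.5)/5-.5+225,(y+.5)/5-.5+170)
for nm,n,x,y,z in [("p1","top",167,119,.053),("p2","top",354,338,.053),("p3","top",680,314,.053),("mat","top",534,102,.004),
 ("k1","top",165,106,.077),("k2","top",356,329,.077),("k3","top",686,306,.077),("v1blue","top",549,245,.049),("v2blk","top",386,166,.049),("bottle","top",38,293,.14),("spout","top",97,241,.17),
 ("p1","side",408,141,.053),("p2","side",197,329,.053),("mat","side",625,511,.004),("k1","side",408,104,.077),]:
    print(nm,n,np.round(at_z(n,c2(n,x,y),z)[:2],4))
print("side p3 knobtop",at_z("side",(298,287),.077)[:2], "disc",at_z("side",(298,298),.053)[:2])
for px,z in [((95,230),.0),((50,290),0),((0,180),0),((20,215),.4),((12,240),.4)]: print(px,at_z("top",px,z)[:2])
for px,z in [((200,60),.3),((180,25),.4),((205,20),.42),((158,130),0),((195,138),0),((240,100),0)]: print("s",px,at_z("side",px,z)[:2])
im=cv2.imread("pics/top1.png"); cv2.imwrite("pics/balt.png",cv2.resize(im[130:265,90:270],(800,600),interpolation=cv2.INTER_CUBIC))
im=cv2.imread("pics/side1.png"); cv2.imwrite("pics/bals.png",cv2.resize(im[80:200,190:350],(800,600),interpolation=cv2.INTER_CUBIC))
E
```

```text
p1 top [ 0.5911 -0.0085]
p2 top [ 0.4466 -0.1291]
p3 top [ 0.4621 -0.3386]
mat top [ 0.6146 -0.2549]
k1 top [ 0.5939 -0.0078]
k2 top [ 0.4488 -0.1291]
k3 top [ 0.4635 -0.338 ]
v1blue top [ 0.508  -0.2562]
v2blk top [ 0.5605 -0.1514]
bottle top [0.4614 0.0672]
spout top [0.4879 0.03  ]
p1 side [ 0.5918 -0.0115]
p2 side [ 0.4466 -0.1326]
mat side [ 0.6144 -0.2572]
k1 side [ 0.591  -0.0125]
side p3 knobtop [ 0.46463499 -0.3391169 ] disc [ 0.46284514 -0.34535231]
(95, 230) [0.41182422 0.49887531]
(50, 290) [0.23797497 0.61767647]
(0, 180) [0.56246844 0.79449067]
(20, 215) [0.3971807 0.5278189]
(12, 240) [0.34195166 0.54032338]
s (200, 60) [0.40095404 0.44313789]
s (180, 25) [0.35689171 0.46432995]
s (205, 20) [0.424655   0.41175336]
s (158, 130) [0.23937323 0.64316419]
s (195, 138) [0.36159644 0.53668726]
s (240, 100) [0.58528471 0.83125309]
```

View pics/balt.png

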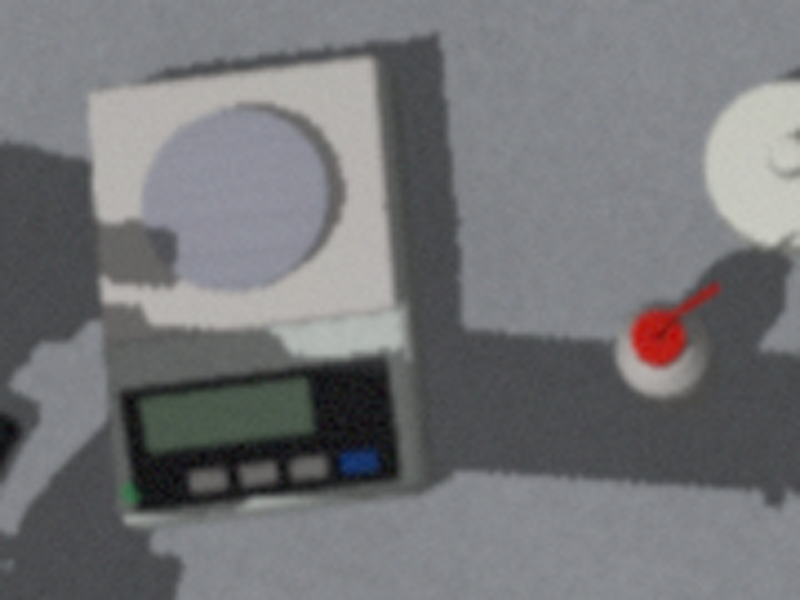

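View pics/bals.png

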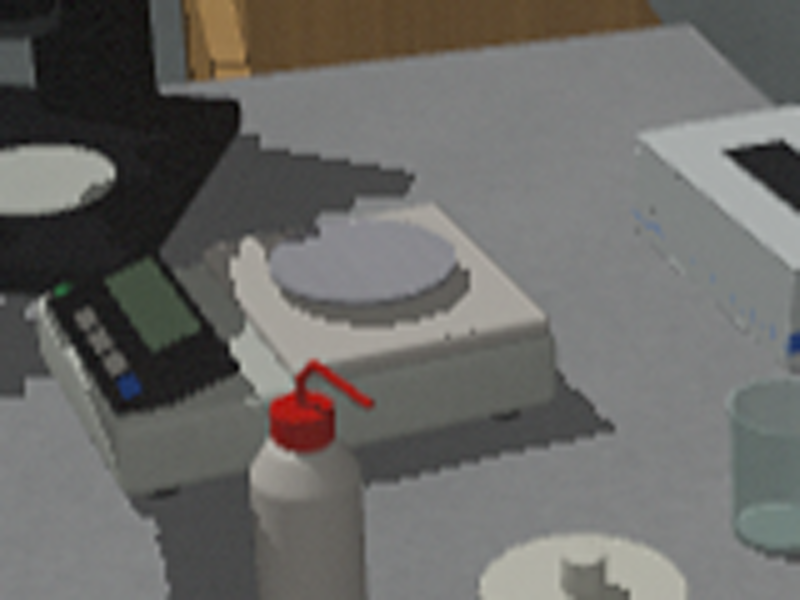

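```bash
python3 -m crank '[0,-56,13.5,0,0,0,60, 0,-56,13.5,0,0,0,60, 0,-56,13.5,0,0,0,60, 0,-20.5,43,0,0,0,60, 0,-20.5,43,0,0,0,60]' 10; python3 -m crank '[0,-20.5,43,0,0,0,60, 0,-20.5,43,0,0,0,60, 0,-34,46,0,0,0,60, 0,-34,46,0,0,0,60, 0,-34,46,0,0,0,60]'; python3 -c "
from h import *
st()"
```

```text
time: 2.12
position: [0.2266, 0.3979, 0.4053]
tool_rot: [0.186, 1.562, -0.183]
ft_force: [0.9, -0.2, -0.9]
grip_width: 0.694
time: 2.75
position: [0.4114, 0.2062, 0.4052]
tool_rot: [0.186, 1.562, -0.184]
ft_force: [0.2, 0.8, 0.2]
grip_width: 0.69
t 2.75 pos [0.4114 0.2062 0.4052] F [0.2 0.8 0.2] w 60.0
[[ 0.001  0.233  0.972]
 [ 0.001  0.972 -0.233]
 [-1.     0.001  0.001]]
```

```bash
python3 -m crank '[0,-33.6,45.2,0,0,0,60, 0,-33.6,45.2,0,0,0,60, 0,-33.6,45.2,0,0,0,60, 0,-33.6,45.2,0,0,0,60, 0,-33.6,45.2,0,0,0,60]'; python3 -m crank '[45,0,0,0,0,0,60, 45,0,0,0,0,0,60, 30,0,0,0,0,0,60, 15,0,0,0,0,0,60, 0,0,0,0,0,0,60]'; python3 - <<'E'
from h import *
s=st(); p=np.array(s["position"])
for n in("side","top"):
    im=save(n,n+"2").copy()
    g=p-[0,0,.182]
    for P,c in ((g,(255,0,0)),):
        u=proj(n,P); cv2.circle(im,tuple(np.round(u).astype(int)),1,c,-1)
    u=proj(n,p).astype(int); a=np.clip(proj(n,g).astype(int)-[80,60],0,[400,300])
    cv2.imwrite(f"pics/{n}2c.png",cv2.resize(im[a[1]:a[1]+120,a[0]:a[0]+160,::-1],(800,600),interpolation=cv2.INTER_CUBIC))
E
```

```text
time: 3.38
position: [0.5919, -0.0095, 0.4052]
tool_rot: [0.185, 1.562, -0.184]
ft_force: [0.9, 0.9, 1.0]
grip_width: 0.693
time: 4.0
position: [0.5908, -0.0082, 0.2693]
tool_rot: [0.185, 1.564, -0.185]
ft_force: [-0.0, -0.2, 0.4]
grip_width: 0.688
t 4.0 pos [ 0.5908 -0.0082  0.2693] F [-0.  -0.2  0.4] w 59.9
[[-0.001  0.234  0.972]
 [-0.     0.972 -0.234]
 [-1.    -0.001 -0.001]]
```

View pics/side2c.png

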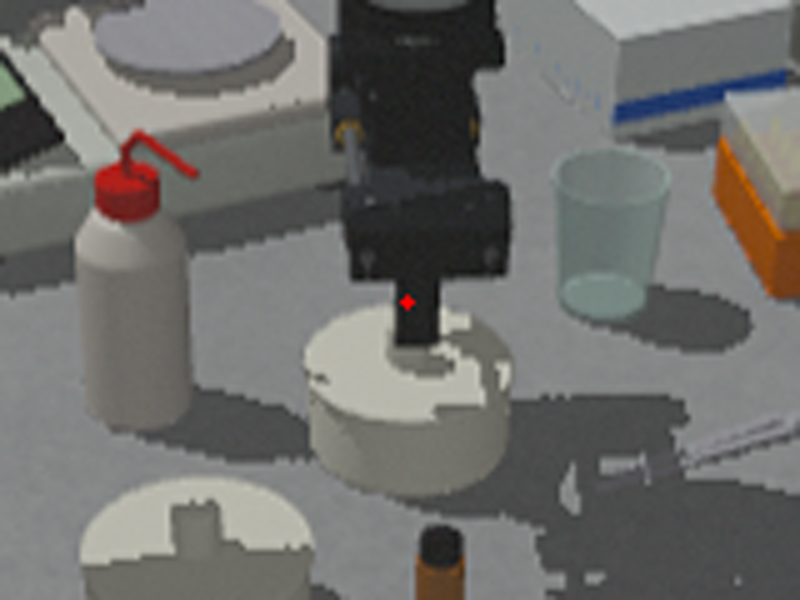

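View pics/top2c.png

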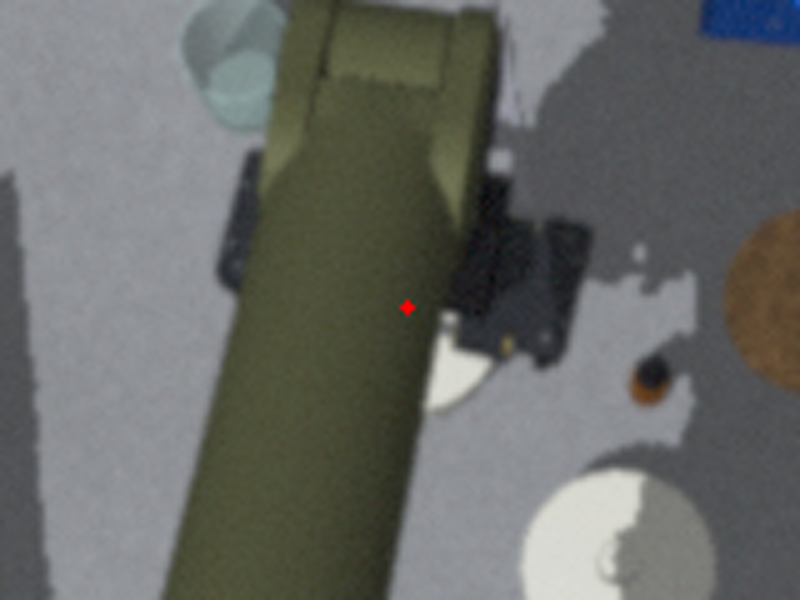

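```bash
python3 - <<'E'
from h import *
p=np.array([.5908,-.0082,.0873]); ty=np.array([.234,.972,0]);tz=np.array([.972,-.234,0])
a=np.clip(proj("side",p).astype(int)-[80,60],0,[400,300])
for o in(-.030,-.045):
  for w in(-.0095,.0095): print(o,w,np.round((proj("side",p+ty*o+tz*w)-a+.5)*5))
print("knob top centre", (proj("side",[.592,-.010,.077])-a)*5, "disc c",(proj("side",[.592,-.010,.053])-a)*5)
E
```

```text
-0.03 -0.0095 [392. 336.]
-0.03 0.0095 [430. 335.]
-0.045 -0.0095 [395. 352.]
-0.045 0.0095 [432. 351.]
knob top centre [406.34148674 319.18729412] disc c [405.51088677 357.37206652]
```

```bash
python3 -m crank '[10,-2,1,0,0,0,60, 10,0,0,0,0,0,60, 8,0,0,0,0,0,60, 0,0,0,0,0,0,0, 0,0,0,0,0,0,0]' 12; python3 -m crank '[0,0,0,0,0,0,0, -3,0,0,0,0,0,0, -8,0,0,0,0,0,0, -20,0,0,0,0,0,0, -20,0,0,0,0,0,0]'; python3 -c "
from h import *
st();save('side','s3')"
```

```text
time: 4.72
position: [0.5916, -0.0105, 0.2418]
tool_rot: [0.185, 1.563, -0.185]
ft_force: [0.0, 0.2, 0.7]
grip_width: 0.542
time: 5.35
position: [0.5916, -0.0108, 0.2946]
tool_rot: [0.185, 1.562, -0.185]
ft_force: [-0.1, 0.6, 0.0]
grip_width: 0.271
t 5.35 pos [ 0.5916 -0.0108  0.2946] F [-0.1  0.6  0. ] w 23.6
[[ 0.001  0.234  0.972]
 [-0.     0.972 -0.234]
 [-1.     0.     0.001]]
```

View pics/s3.png

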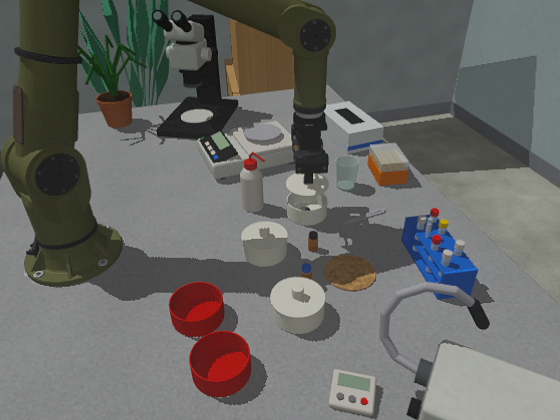

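```bash
python3 -c "
import cv2
im=cv2.imread('pics/s3.png'); cv2.imwrite('pics/s3c.png',cv2.resize(im[160:235,260:360],(800,600),interpolation=cv2.INTER_CUBIC))"
```

```text
(no output)
```

View pics/s3c.png

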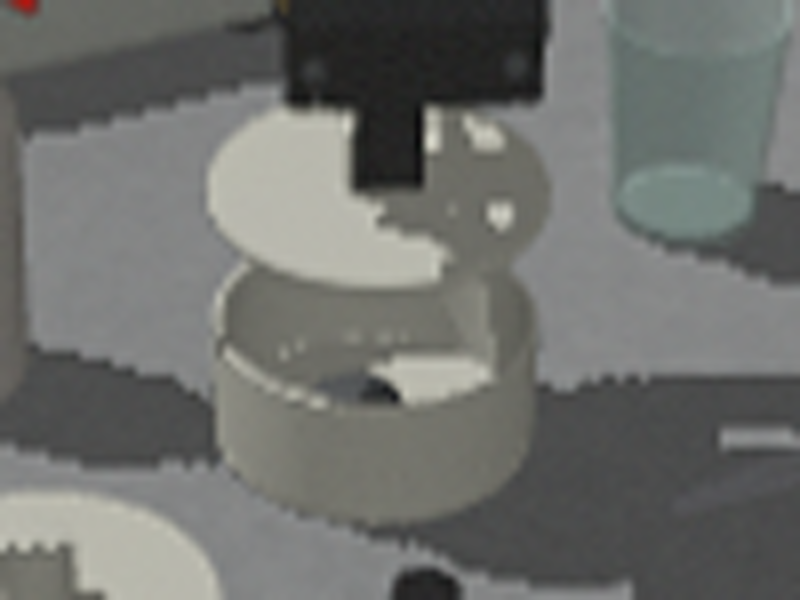

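```bash
python3 -c "
import cv2
im=cv2.imread('pics/s3.png'); print(im[206:212,298:312].tolist()[2:6])"
```

```text
[[[108, 117, 116], [96, 97, 97], [90, 87, 85], [88, 87, 84], [90, 88, 86], [89, 88, 85], [89, 88, 85], [77, 76, 73], [55, 54, 51], [50, 48, 46], [42, 42, 40], [123, 132, 132], [174, 186, 187], [175, 187, 187]], [[127, 136, 138], [132, 140, 139], [121, 127, 126], [97, 98, 97], [94, 93, 91], [91, 89, 87], [88, 87, 85], [58, 58, 57], [53, 52, 51], [49, 50, 47], [49, 47, 47], [39, 37, 35], [161, 173, 173], [170, 182, 182]], [[127, 136, 137], [161, 173, 173], [147, 156, 156], [106, 113, 113], [109, 114, 113], [98, 103, 102], [96, 99, 100], [85, 90, 89], [81, 86, 87], [79, 85, 83], [81, 85, 84], [75, 77, 78], [115, 123, 123], [142, 152, 153]], [[107, 116, 115], [106, 115, 115], [108, 116, 116], [107, 117, 116], [119, 129, 130], [111, 121, 120], [112, 121, 121], [111, 118, 121], [114, 122, 123], [113, 121, 122], [113, 121, 121], [111, 121, 121], [108, 116, 117], [105, 114, 114]]]
```

```bash
python3 -m crank '[20,0,0,0,0,0,0, 20,0,0,0,0,0,0, 8,0,0,0,0,0,0, 2.5,0,0,0,0,0,0, 0,0,0,0,0,0,0]'; python3 -m crank '[0.3,0,0,0,0,0,0, 0,0,0,0,0,0,60, 0,0,0,0,0,0,60, -20,0,0,0,0,0,60, -40,0,0,0,0,0,60]';  python3 -c "
from h import *
st();im=save('side','s4');cv2.imwrite('pics/s4c.png',cv2.resize(im[150:270,220:380,::-1],(800,600),interpolation=cv2.INTER_CUBIC))"
```

```text
time: 6.02
position: [0.592, -0.0098, 0.2434]
tool_rot: [0.186, 1.563, -0.183]
ft_force: [-3.2, 2.5, 15.0]
grip_width: 0.27
time: 6.65
position: [0.5907, -0.0105, 0.3016]
tool_rot: [0.184, 1.567, -0.187]
ft_force: [0.6, -0.5, -0.0]
grip_width: 0.632
t 6.65 pos [ 0.5907 -0.0105  0.3016] F [ 0.6 -0.5 -0. ] w 55.0
[[-0.004  0.234  0.972]
 [-0.001  0.972 -0.234]
 [-1.    -0.002 -0.003]]
```

View pics/s4c.png

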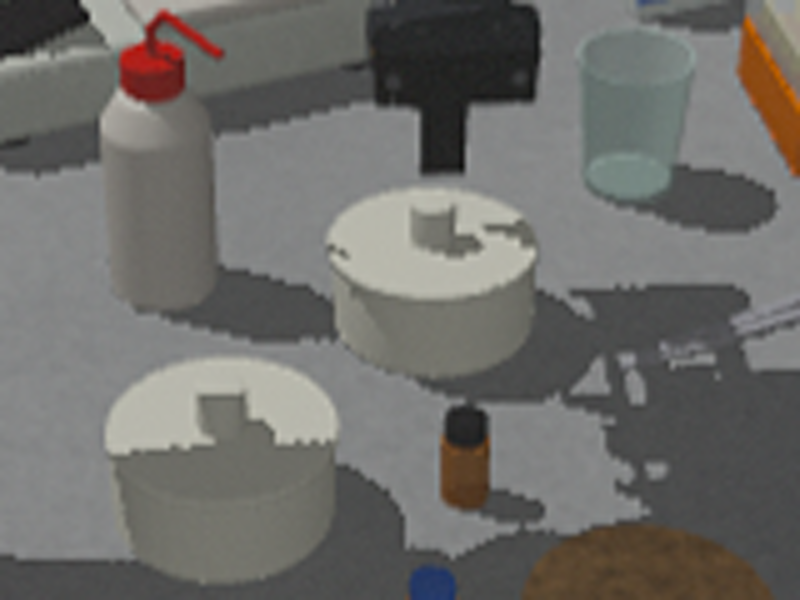

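```bash
python3 -m crank '[0,-37.7,-28,0,0,0,60, 0,-37.7,-28,0,0,0,60, 0,-37.7,-28,0,0,0,60, 0,-37.7,-28,0,0,0,60, 30,0,0,0,0,0,60]';python3 - <<'E'
from h import *
s=st(); p=np.array(s["position"])
im=save("side","s5"); 
g=p-[0,0,.182]; a=proj("side",g).astype(int)-[80,60]
cv2.imwrite("pics/s5c.png",cv2.resize(im[a[1]:a[1]+120,a[0]:a[0]+160,::-1],(800,600),interpolation=cv2.INTER_CUBIC))
for d in ctrl.mark_of("side","lid_a_knob"): print(d["at"],at_z("side",d["at"],.065))
ty=np.array([.234,.972,0]);tz=np.array([.972,-.234,0])
for o in(-.030,-.045):
  for w in(-.0095,.0095): print(o,w,np.round((proj("side",g+ty*o+tz*w)-a+.5)*5))
E
```

```text
time: 7.32
position: [0.4462, -0.1342, 0.2744]
tool_rot: [0.192, 1.556, -0.186]
ft_force: [1.2, 1.4, -0.4]
grip_width: 0.689
t 7.33 pos [ 0.4462 -0.1342  0.2744] F [ 1.2  1.4 -0.4] w 60.0
[[ 0.007  0.239  0.971]
 [ 0.003  0.971 -0.239]
 [-1.     0.004  0.006]]
-0.03 -0.0095 [384. 346.]
-0.03 0.0095 [426. 344.]
-0.045 -0.0095 [384. 366.]
-0.045 0.0095 [427. 365.]
```

View pics/s5c.png

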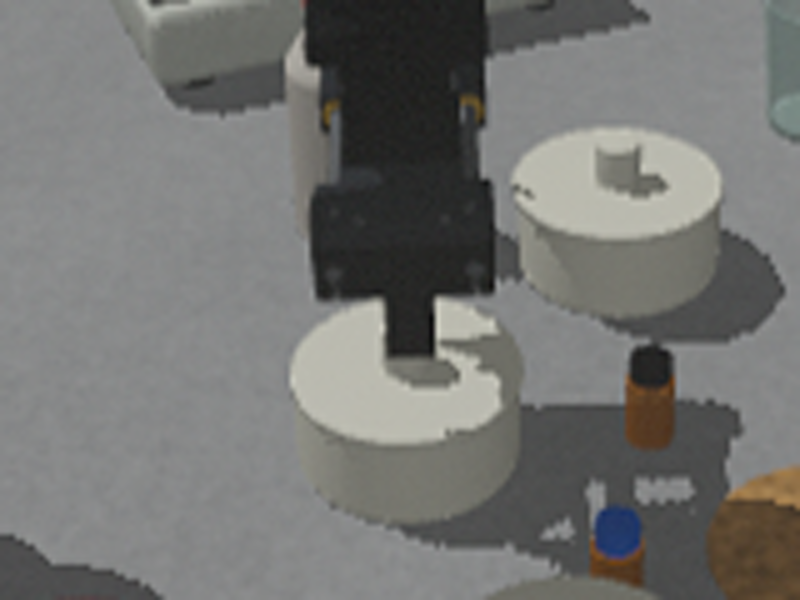

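```bash
python3 -m crank '[15,0,0,0,0,0,60, 12,0,0,0,0,0,60, 4,0,0,0,0,0,60, 0,0,0,0,0,0,0, 0,0,0,0,0,0,0]' 12; python3 -m crank '[0,0,0,0,0,0,0, -3,0,0,0,0,0,0, -8,0,0,0,0,0,0, -20,0,0,0,0,0,0, -20,0,0,0,0,0,0]'; python3 -c "
from h import *
st();im=save('side','s6');cv2.imwrite('pics/s6c.png',cv2.resize(im[190:280,200:320,::-1],(800,600),interpolation=cv2.INTER_CUBIC))"
```

```text
time: 8.05
position: [0.4476, -0.1309, 0.2412]
tool_rot: [0.185, 1.562, -0.185]
ft_force: [0.1, -0.7, -0.5]
grip_width: 0.54
time: 8.68
position: [0.4472, -0.1311, 0.2929]
tool_rot: [0.185, 1.563, -0.185]
ft_force: [0.1, 0.8, -1.5]
grip_width: 0.269
t 8.68 pos [ 0.4472 -0.1311  0.2929] F [ 0.1  0.8 -1.5] w 23.4
[[ 0.     0.234  0.972]
 [-0.     0.972 -0.234]
 [-1.    -0.     0.   ]]
```

View pics/s6c.png

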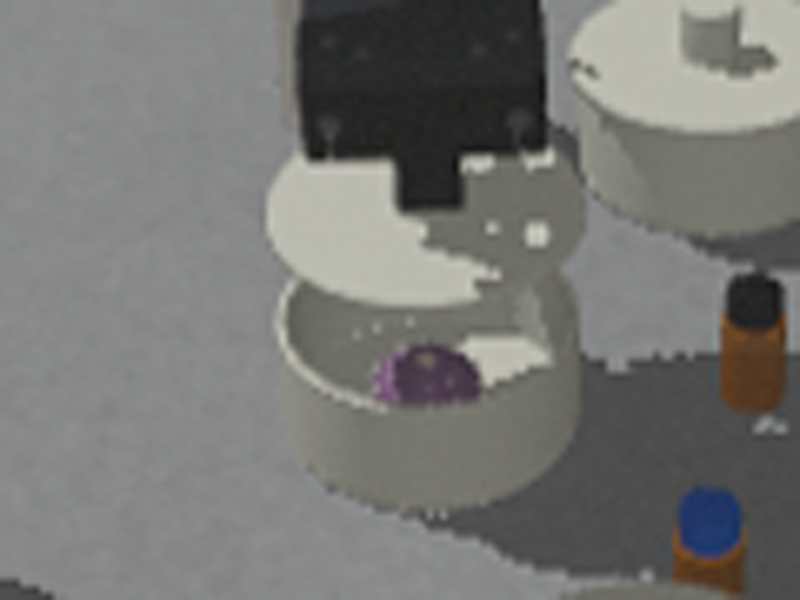

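```bash
python3 -m crank '[0,-20.6,48,0,0,0,0, 0,-20.6,48,0,0,0,0, 0,-20.6,48,0,0,0,0, 0,-20.6,48,0,0,0,0, 30,0,0,0,0,0,0]'; python3 -m crank '[35,0,0,0,0,0,0, 20,0,0,0,0,0,0, 5,0,0,0,0,0,0, 0,0,0,0,0,0,0, 0,0,0,0,0,0,0]'; python3 -c "
from h import *
st();im=save('side','s7');cv2.imwrite('pics/s7c.png',cv2.resize(im[190:340,220:420,::-1],(800,600),interpolation=cv2.INTER_CUBIC))
im=save('top','t7');cv2.imwrite('pics/t7c.png',cv2.resize(im[140:260,250:410,::-1],(800,600),interpolation=cv2.INTER_CUBIC))"
```

```text
time: 9.35
position: [0.6177, -0.2589, 0.2631]
tool_rot: [0.182, 1.557, -0.189]
ft_force: [-1.1, 0.0, -0.9]
grip_width: 0.274
time: 9.98
position: [0.6147, -0.2557, 0.2028]
tool_rot: [0.185, 1.563, -0.184]
ft_force: [-3.5, 2.4, 5.4]
grip_width: 0.267
t 9.97 pos [ 0.6147 -0.2557  0.2028] F [-3.5  2.4  5.4] w 23.2
[[ 0.     0.233  0.972]
 [ 0.001  0.972 -0.233]
 [-1.     0.001 -0.   ]]
```

View pics/s7c.png

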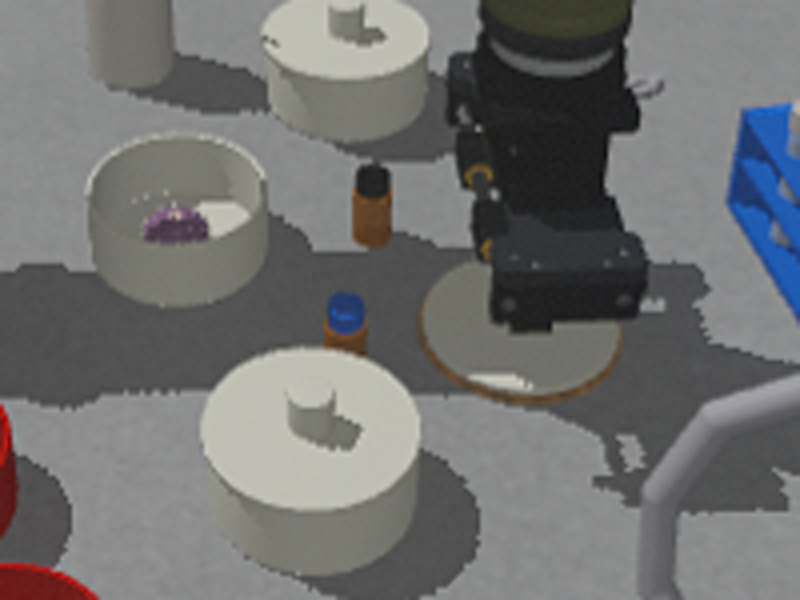

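View pics/t7c.png

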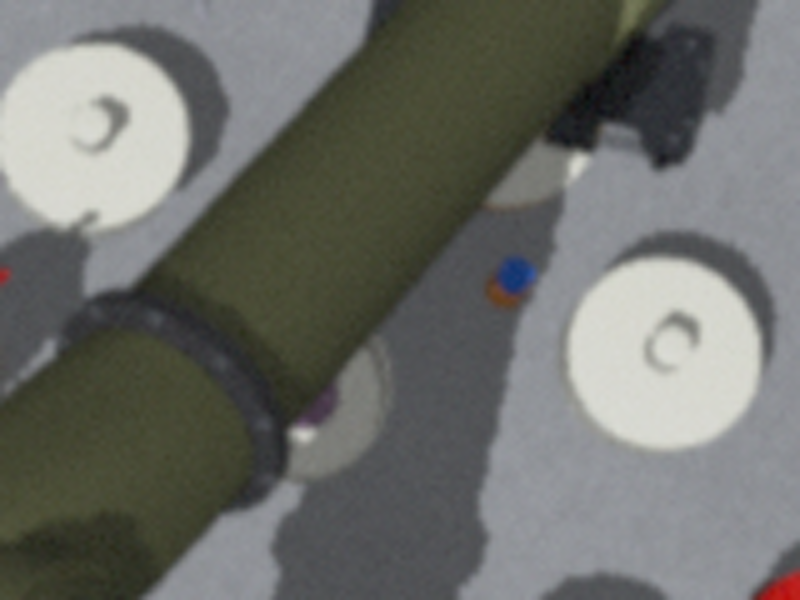

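```bash
python3 -m crank '[0.3,0,0,0,0,0,50, 0,0,0,0,0,0,50, 0,0,0,0,0,0,50, -30,0,0,0,0,0,50, -55,0,0,0,0,0,50]'; python3 -m crank '[-55,0,0,0,0,0,50, 0,-37,-12,0,0,0,50, 0,-37,-12,0,0,0,50, 0,-37,-12,0,0,0,50, 0,0,0,0,0,0,50]'; python3 -c "
from h import *
st();im=save('side','s8');cv2.imwrite('pics/s8c.png',cv2.resize(im[190:340,220:420,::-1],(800,600),interpolation=cv2.INTER_CUBIC))
im=save('top','t8');cv2.imwrite('pics/t8c.png',cv2.resize(im[186:246,270:350,::-1],(800,600),interpolation=cv2.INTER_CUBIC))
for n in ('side','top'):
  for d in ctrl.mark_of(n,'urchin_mid'): print(n,d['confidence'],d['at'],at_z(n,d['at'],.0175))
  for d in ctrl.regions_of(n,'urchin_mid'): 
    y,x=np.nonzero(d['region']);print(n,d['confidence'],d['at'],d['region'].sum(),x.min(),x.max(),y.min(),y.max(),at_z(n,((x.min()+x.max())/2,(y.min()+y.max())/2),.0175))
"
```

```text
time: 10.7
position: [0.6142, -0.2551, 0.2851]
tool_rot: [0.186, 1.568, -0.185]
ft_force: [0.7, -0.2, 1.6]
grip_width: 0.569
time: 11.32
position: [0.5506, -0.3596, 0.3422]
tool_rot: [0.189, 1.563, -0.193]
ft_force: [-0.2, 0.6, -0.4]
grip_width: 0.578
t 11.32 pos [ 0.5506 -0.3596  0.3422] F [-0.2  0.6 -0.4] w 50.3
[[-0.001  0.241  0.971]
 [-0.002  0.971 -0.241]
 [-1.    -0.002  0.   ]]
side 0.47 [265.1, 252.4] [ 0.44307597 -0.15225364  0.0175    ]
side 0.15 [306.5, 191.5] [0.61995306 0.06806213 0.0175    ]
side 0.43 [264.7, 243.3] 123 256 271 242 250 [ 0.44516418 -0.12843055  0.0175    ]
top 0.65 [309.7, 217.9] [ 0.44524841 -0.13220632  0.0175    ]
top 0.48 [309.7, 216.1] 79 304 314 212 222 [ 0.44789683 -0.13019355  0.0175    ]
```

View pics/s8c.png

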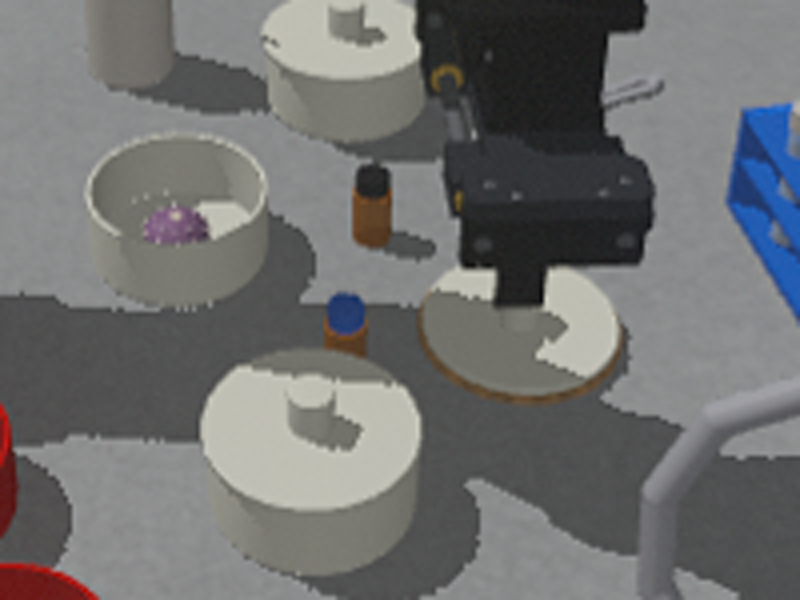

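View pics/t8c.png

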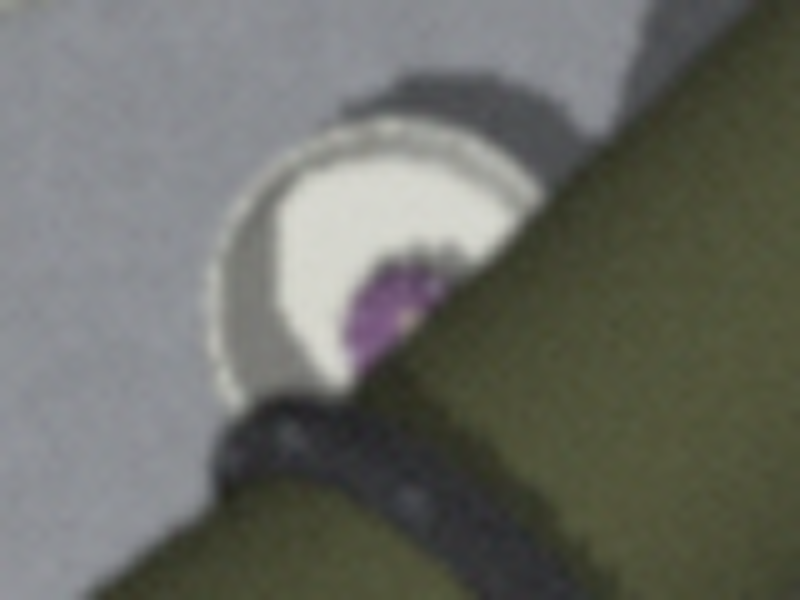

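```bash
python3 - <<'E'
from h import *
print(at_z("side",(220+177.5/4-.5,190+213.5/4-.5),.031), at_z("top",(270+41-.5+.05,186+31.5-.5),.031))
print(at_z("top",(270+41.7-.5,186+33.3-.5),.0165))
# pot rim from top, z .048 : left edge 207, top edge 117
for v in ((20.7,31),(39,11.7)): print(at_z("top",(270+v[0]-.5,186+v[1]-.5),.048))
# rim in side
print(at_z("side",(220+177/4-.5,190+(135+243)/8),.048))
im=cv2.imread("pics/t8.png").astype(int); m=((im[...,2]-im[...,1])>18)&((im[...,0]-im[...,1])>18); m[:, :290]=0;m[:,340:]=0;m[:195]=0;m[240:]=0
y,x=np.nonzero(m); print(len(x),x.min(),x.max(),y.min(),y.max())
im=cv2.imread("pics/s8.png").astype(int); m=((im[...,2]-im[...,1])>12)&((im[...,0]-im[...,1])>12); m[:, :240]=0;m[:,290:]=0;m[:225]=0;m[265:]=0
y,x=np.nonzero(m); print(len(x),x.min(),x.max(),y.min(),y.max())
for q in([.4445,-.131],[.447,-.131],[.447,-.134]): print(q,proj("side",[*q,.031]),proj("side",[*q,.0165]),proj("top",[*q,.031]),proj("top",[*q,.0165]))
E
```

```text
[ 0.44535654 -0.13324096  0.031     ] [ 0.44594907 -0.13394665  0.031     ]
[ 0.44274242 -0.13660668  0.0165    ]
[ 0.44494435 -0.07481071  0.048     ]
[ 0.50103692 -0.12771088  0.048     ]
[ 0.44568241 -0.13310996  0.048     ]
38 305 312 214 222
108 256 271 242 250
[0.4445, -0.131] [263.29732841 242.36487051] [263.50707806 247.03314342] [309.53578862 217.49679086] [309.27069593 218.20274935]
[0.447, -0.131] [264.31294867 242.17201697] [264.51506962 246.83951428] [309.5266325  216.63994951] [309.26170344 217.35348808]
[0.447, -0.134] [264.62184374 242.943326  ] [264.82210283 247.61524801] [310.56447635 216.63986612] [310.29010569 217.35341264]
```

```bash
python3 -m crank '[0,39,-31.2,0,0,0,50, 0,39,-31.2,0,0,0,50, 0,39,-31.2,0,0,0,50, 0,39,-31.2,0,0,0,50, 0,39,-31.2,0,0,0,50]' 6;  python3 -m crank '[45,0,0,0,0,0,50, 35,0,0,0,0,0,50, 5,0,0,0,0,0,50, 0,0,0,0,0,0,50, 0,0,0,0,0,0,50]'; python3 -c "
from h import *
st();im=save('side','s9');cv2.imwrite('pics/s9c.png',cv2.resize(im[190:280,200:320,::-1],(800,600),interpolation=cv2.INTER_CUBIC))"
```

```text
time: 12.25
position: [0.4472, -0.1271, 0.3417]
tool_rot: [0.184, 1.562, -0.183]
ft_force: [0.8, 0.9, -0.3]
grip_width: 0.577
time: 12.88
position: [0.4486, -0.1296, 0.258]
tool_rot: [0.185, 1.56, -0.185]
ft_force: [0.1, -0.4, -0.1]
grip_width: 0.573
t 12.88 pos [ 0.4486 -0.1296  0.258 ] F [ 0.1 -0.4 -0.1] w 49.8
[[ 0.002  0.234  0.972]
 [-0.     0.972 -0.234]
 [-1.     0.     0.002]]
```

View pics/s9c.png

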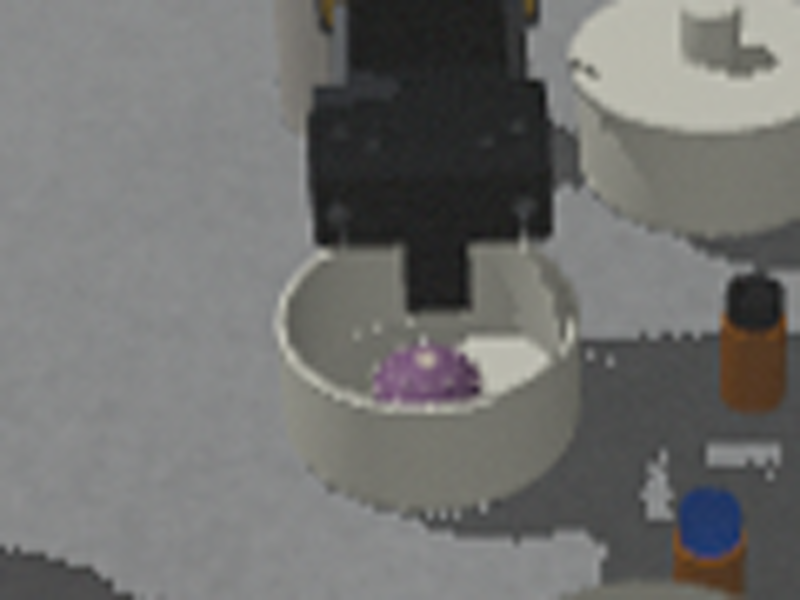

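```bash
python3 -m crank '[10,-4,-3,0,0,0,50, 20,0,0,0,0,0,50, 20,0,0,0,0,0,50, 13,0,0,0,0,0,50, 6,0,0,0,0,0,50]' 6; python3 -m crank '[0,0,0,0,0,0,50, 0,0,0,0,0,0,44, 0,0,0,0,0,0,38, 0,0,0,0,0,0,36, 0,0,0,0,0,0,36]' 6; python3 -c "
from h import *
st();im=save('side','s10');cv2.imwrite('pics/s10c.png',cv2.resize(im[190:280,200:320,::-1],(800,600),interpolation=cv2.INTER_CUBIC))"
```

```text
time: 13.55
position: [0.4435, -0.1327, 0.1869]
tool_rot: [0.185, 1.564, -0.186]
ft_force: [-0.5, -0.3, -0.3]
grip_width: 0.575
time: 14.18
position: [0.4441, -0.1325, 0.188]
tool_rot: [0.185, 1.562, -0.185]
ft_force: [-0.0, 0.4, 2.6]
grip_width: 0.451
t 14.18 pos [ 0.4441 -0.1325  0.188 ] F [-0.   0.4  2.6] w 39.2
[[ 0.001  0.234  0.972]
 [ 0.     0.972 -0.234]
 [-1.     0.     0.001]]
```

View pics/s10c.png

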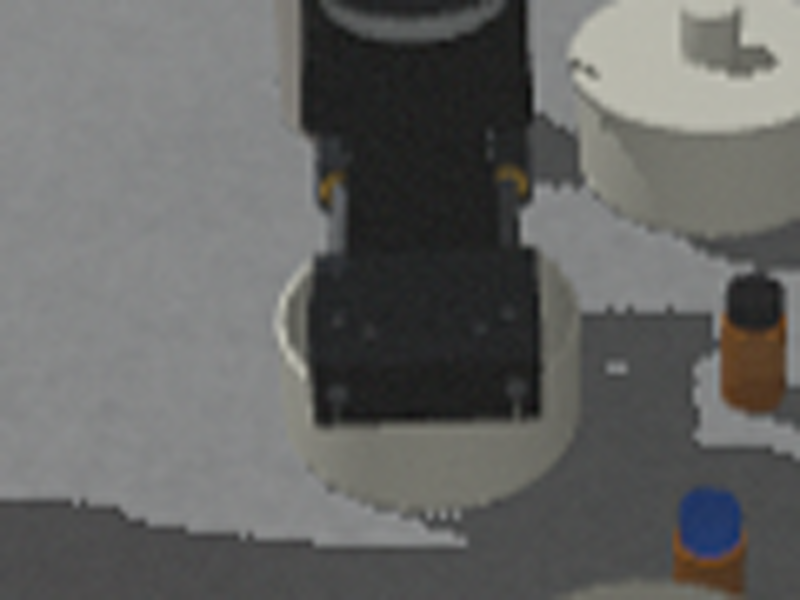

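```bash
python3 -m crank '[-3,0,0,0,0,0,36, -10,0,0,0,0,0,36, -25,0,0,0,0,0,36, -40,0,0,0,0,0,36, -45,0,0,0,0,0,36]'; python3 -c "
from h import *
st();im=save('side','s11');cv2.imwrite('pics/s11c.png',cv2.resize(im[150:270,200:360,::-1],(800,600),interpolation=cv2.INTER_CUBIC))"
```

```text
time: 14.85
position: [0.4434, -0.1327, 0.3119]
tool_rot: [0.185, 1.564, -0.186]
ft_force: [0.7, 1.3, -0.4]
grip_width: 0.455
t 14.85 pos [ 0.4434 -0.1327  0.3119] F [ 0.7  1.3 -0.4] w 39.6
[[-0.001  0.234  0.972]
 [-0.     0.972 -0.234]
 [-1.    -0.    -0.001]]
```

View pics/s11c.png

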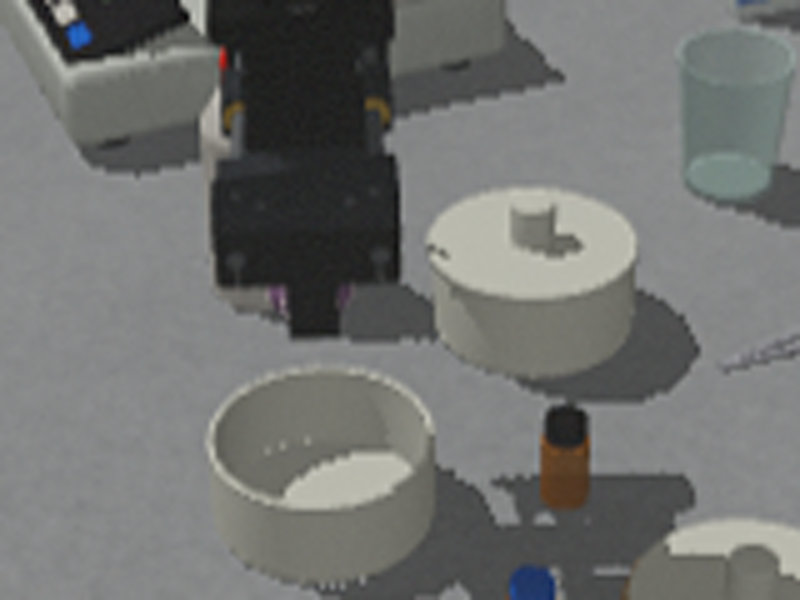

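```bash
python3 -m crank '[-45,0,0,0,0,0,36, -48,0,0,0,0,0,36, 0,30,0,0,0,0,36, 0,45,0.5,0,0,0,36, 0,50,0.5,0,0,0,36]'; python3 -m crank '[0,55,0.5,0,0,0,36, 0,55,0.5,0,0,0,36, 0,55,0.5,0,0,0,36, 0,55,0.5,0,0,0,36, 0,55,0,0,0,0,36]'; python3 -m crank '[0,50,0,0,0,0,36, 0,35,0,0,0,0,36, 15,0,0,0,0,0,36, 30,0,0,0,0,0,36, 25,0,0,0,0,0,36]'; python3 - <<'E'
from h import *
s=st();p=np.array(s["position"])
im=save('side','s12');cv2.imwrite('pics/s12c.png',cv2.resize(im[60:180,180:340,::-1],(800,600),interpolation=cv2.INTER_CUBIC))
save('top','t12')
E
```

```text
time: 15.52
position: [0.4741, -0.0109, 0.4044]
tool_rot: [0.188, 1.561, -0.186]
ft_force: [0.2, -0.8, -0.4]
grip_width: 0.453
time: 16.15
position: [0.5405, 0.2571, 0.4041]
tool_rot: [0.186, 1.562, -0.185]
ft_force: [0.8, -0.3, -0.4]
grip_width: 0.45
time: 16.77
position: [0.56, 0.3367, 0.3324]
tool_rot: [0.185, 1.563, -0.188]
ft_force: [0.1, -0.4, -0.8]
grip_width: 0.453
t 16.77 pos [0.56   0.3367 0.3324] F [ 0.1 -0.4 -0.8] w 39.4
[[-0.     0.235  0.972]
 [-0.002  0.972 -0.235]
 [-1.    -0.002 -0.   ]]
```

View pics/s12c.png

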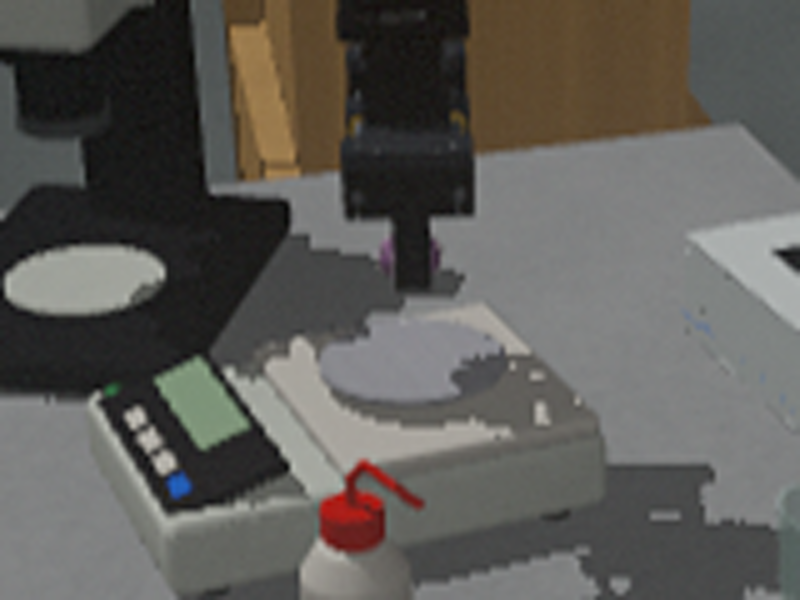

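View pics/t12.png

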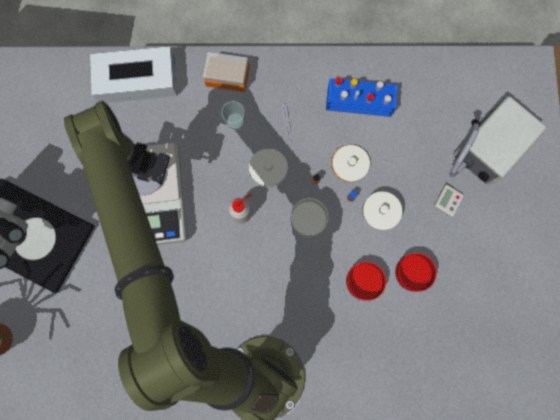

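```bash
python3 - <<'E'
from h import *
def crop(n,f,circs,pts,x0,y0,w,h,out):
    im=cv2.imread(f"pics/{f}.png")[y0:y0+h,x0:x0+w]; s=800/w
    im=cv2.resize(im,(800,int(h*s)),interpolation=cv2.INTER_CUBIC)
    t=np.linspace(0,2*np.pi,120)
    for (c,r,z),col in circs:
        P=np.array([(proj(n,[c[0]+r*np.cos(a),c[1]+r*np.sin(a),z])-[x0,y0]+.5)*s for a in t]).astype(int)
        cv2.polylines(im,[P],True,col,1)
    for P in pts: cv2.circle(im,tuple(((proj(n,P)-[x0,y0]+.5)*s).astype(int)),3,(0,0,255),-1)
    cv2.imwrite(f"pics/{out}.png",im)
C=[(((.560,.339),.06,.088),(0,255,0)),(((.559,.331),.06,.088),(0,0,255))]
p=np.array([.56,.3367,.3324]);ty=np.array([.234,.972,0]);tz=np.array([.972,-.234,0])
tip=p-[0,0,.182]
F=[tip+ty*o+tz*w for o in(-.020,-.035) for w in(-.0095,.0095)]
crop("side","s12",C,F,220,90,80,60,"ovs"); crop("top","t7",C,[],100,140,80,60,"ovt")
E
```

```text
(no output)
```

View pics/ovs.png

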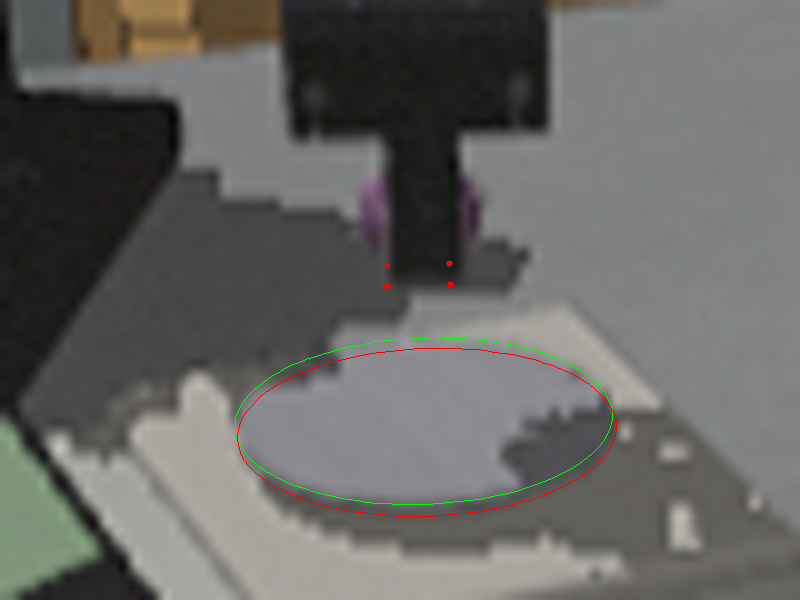

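View pics/ovt.png

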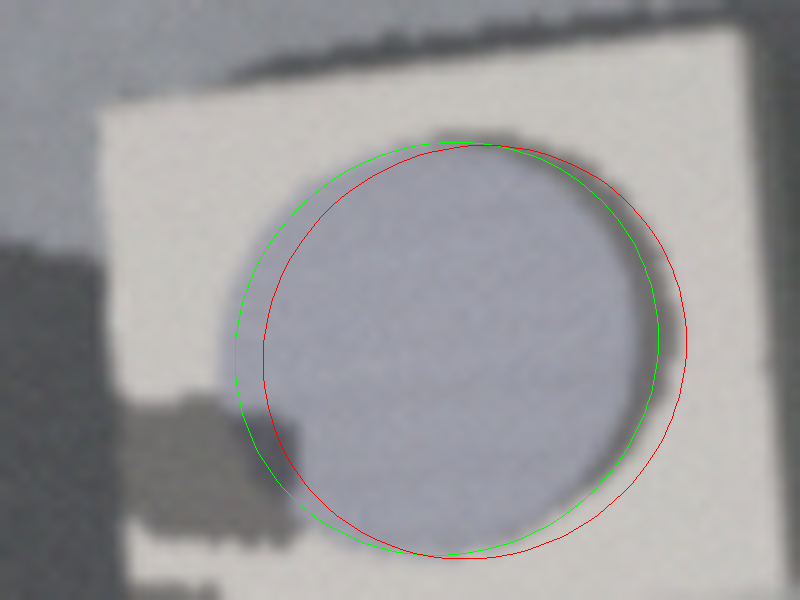

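```bash
python3 -m crank '[25,5,-1,0,0,0,36, 20,0,0,0,0,0,36, 8,0,0,0,0,0,36, 0,0,0,0,0,0,36, 0,0,0,0,0,0,36]'; python3 -c "
from h import *
st();im=save('side','s13');cv2.imwrite('pics/s13c.png',cv2.resize(im[90:150,220:300,::-1],(800,600),interpolation=cv2.INTER_CUBIC))"
```

```text
time: 17.5
position: [0.5607, 0.3434, 0.2817]
tool_rot: [0.186, 1.562, -0.184]
ft_force: [-0.1, 0.2, 0.2]
grip_width: 0.454
t 17.5 pos [0.5607 0.3434 0.2817] F [-0.1  0.2  0.2] w 39.5
[[ 0.001  0.234  0.972]
 [ 0.001  0.972 -0.234]
 [-1.     0.001  0.001]]
```

View pics/s13c.png

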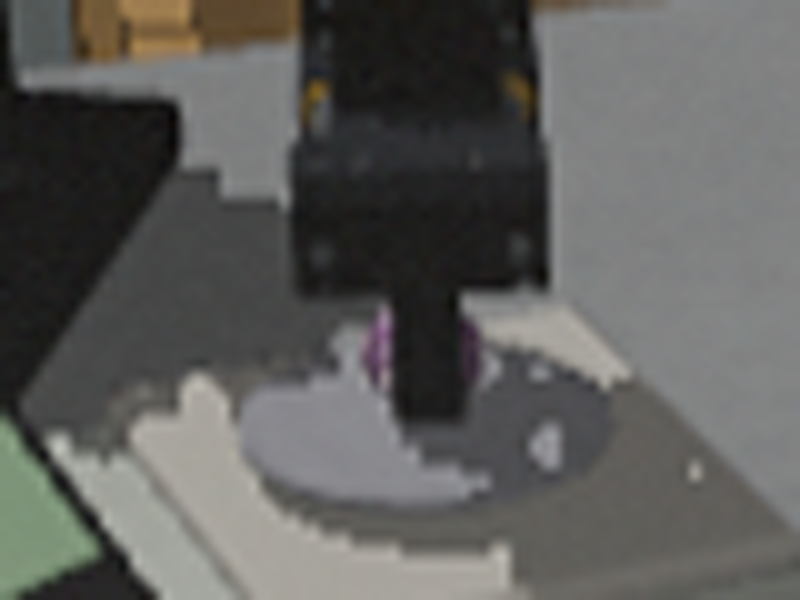

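```bash
python3 -m crank '[5,0,0,0,0,0,36, 2,0,0,0,0,0,36, 1.5,0,0,0,0,0,36, 0,0,0,0,0,0,36, 0,0,0,0,0,0,36]'; for i in 1 2 3; do python3 -c "
from bench import ctrl
s=ctrl.get_state(); print(s['position'],s['ft_force'],s['grip_width']*87)"; done
```

```text
time: 18.18
position: [0.5603, 0.3434, 0.2722]
tool_rot: [0.185, 1.563, -0.185]
ft_force: [-0.6, 0.1, 0.1]
grip_width: 0.449
[0.56030712 0.34344596 0.27223857] [-0.60765985  0.13456303  0.12594799] 39.09202916380605
[0.56030712 0.34344596 0.27223857] [-0.60765985  0.13456303  0.12594799] 39.09202916380605
[0.56030712 0.34344596 0.27223857] [-0.60765985  0.13456303  0.12594799] 39.09202916380605
```

```bash
python3 -m crank '[0.6,0,0,0,0,0,36, 0,0,0,0,0,0,36, 0,0,0,0,0,0,36, 0,0,0,0,0,0,36, 0,0,0,0,0,0,36]'; python3 -c "
from h import *
st();im=save('side','s14');cv2.imwrite('pics/s14c.png',cv2.resize(im[90:150,220:300,::-1],(800,600),interpolation=cv2.INTER_CUBIC))"
```

```text
time: 18.8
position: [0.5603, 0.3435, 0.2717]
tool_rot: [0.185, 1.563, -0.185]
ft_force: [-0.1, 0.1, -0.1]
grip_width: 0.452
t 18.8 pos [0.5603 0.3435 0.2717] F [-0.1  0.1 -0.1] w 39.3
[[ 0.     0.234  0.972]
 [ 0.     0.972 -0.234]
 [-1.     0.     0.   ]]
```

View pics/s14c.png

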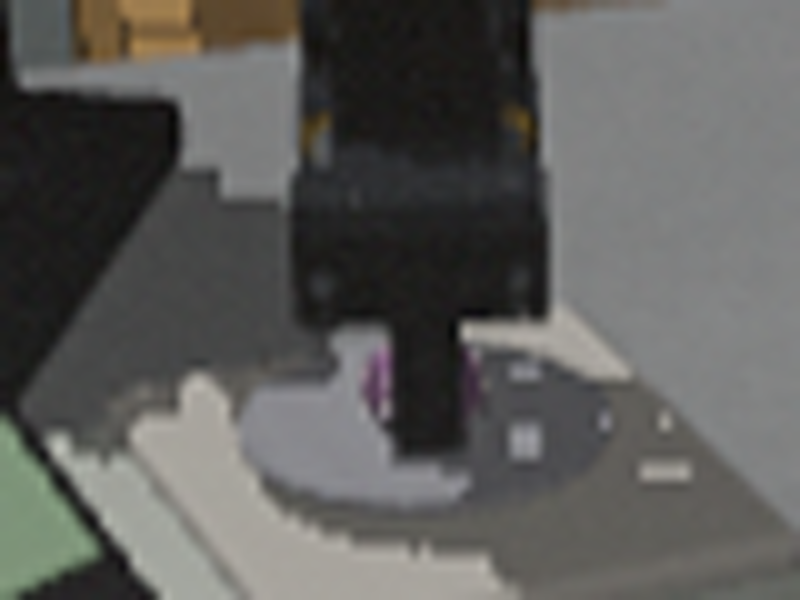

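```bash
python3 -m crank '[0.5,0,0,0,0,0,36, 0,0,0,0,0,0,36, 0,0,0,0,0,0,40, 0,0,0,0,0,0,42, 0,0,0,0,0,0,44]'; python3 -m crank '[0,0,0,0,0,0,52, 0,0,0,0,0,0,56, 0,0,0,0,0,0,56, -5,0,0,0,0,0,56, -30,0,0,0,0,0,56]'; python3 -m crank '[-50,0,0,0,0,0,56, -45,0,0,0,0,0,56, 0,-40,0,0,0,0,56, 0,-50,0,0,0,0,56, 0,-50,0,0,0,0,56]'; python3 -c "
from h import *
st();im=save('side','s15');cv2.imwrite('pics/s15c.png',cv2.resize(im[90:150,220:300,::-1],(800,600),interpolation=cv2.INTER_CUBIC))
im=save('top','t15');cv2.imwrite('pics/t15c.png',cv2.resize(im[140:200,100:180,::-1],(800,600),interpolation=cv2.INTER_CUBIC))"
```

```text
time: 19.48
position: [0.5602, 0.3434, 0.2709]
tool_rot: [0.185, 1.563, -0.185]
ft_force: [-0.0, -0.6, -0.7]
grip_width: 0.498
time: 20.1
position: [0.5594, 0.3432, 0.3046]
tool_rot: [0.183, 1.566, -0.188]
ft_force: [-1.0, -0.5, -0.2]
grip_width: 0.642
time: 20.72
position: [0.5272, 0.2058, 0.4016]
tool_rot: [0.185, 1.562, -0.185]
ft_force: [-0.3, 0.7, 0.8]
grip_width: 0.645
t 20.73 pos [0.5272 0.2058 0.4016] F [-0.3  0.7  0.8] w 56.1
[[ 0.001  0.233  0.972]
 [ 0.     0.972 -0.233]
 [-1.     0.001  0.001]]
```

View pics/s15c.png

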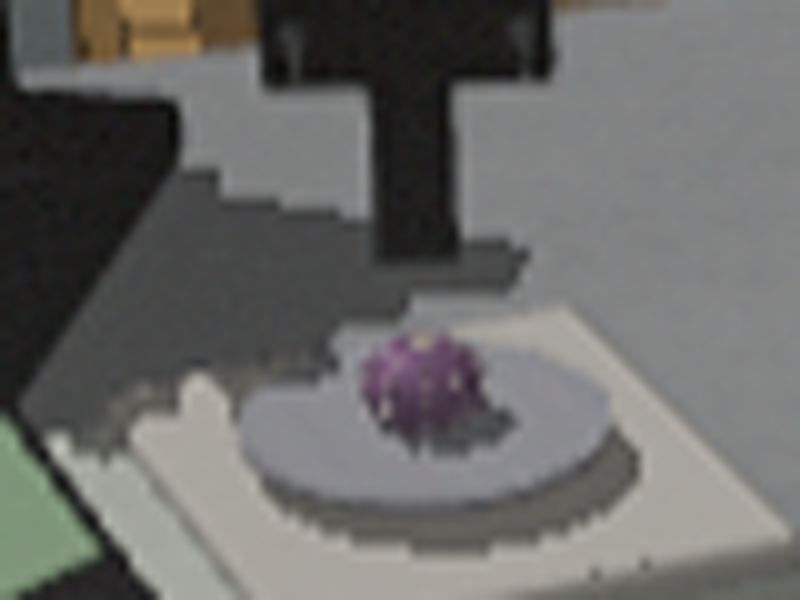

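View pics/t15c.png

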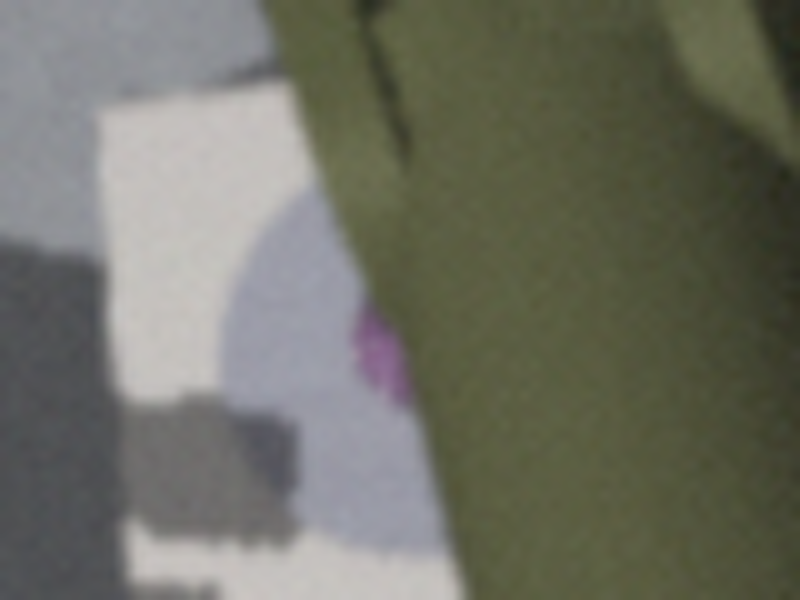

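```bash
python3 -m crank '[0,-47.5,21.5,0,0,0,56, 0,-47.5,21.5,0,0,0,56, 0,-47.5,21.5,0,0,0,56, 0,-47.5,21.5,0,0,0,56, 0,-47.5,21.5,0,0,0,56]' 12; python3 -m crank '[0,-47.5,21.5,0,0,0,56, 0,-47.5,21.5,0,0,0,56, 0,-47.5,21.5,0,0,0,56, 0,-47.5,21.5,0,0,0,56, 45,0,0,0,0,0,56]'; python3 -m crank '[50,0,0,0,0,0,56, 45,0,0,0,0,0,56, 20,0,0,0,0,0,56, 0,0,0,0,0,0,56, 0,0,0,0,0,0,56]'; python3 -c "
from h import *
st();im=save('side','s16');cv2.imwrite('pics/s16c.png',cv2.resize(im[200:320,260:420,::-1],(800,600),interpolation=cv2.INTER_CUBIC))
im=save('top','t16');cv2.imwrite('pics/t16c.png',cv2.resize(im[140:200,100:180,::-1],(800,600),interpolation=cv2.INTER_CUBIC))"
```

```text
time: 21.45
position: [0.577, -0.0498, 0.4017]
tool_rot: [0.185, 1.562, -0.184]
ft_force: [0.5, 0.2, -0.2]
grip_width: 0.639
time: 22.08
position: [0.6159, -0.26, 0.3595]
tool_rot: [0.186, 1.555, -0.195]
ft_force: [-0.1, 0.8, -0.3]
grip_width: 0.641
time: 22.7
position: [0.6168, -0.254, 0.2432]
tool_rot: [0.184, 1.56, -0.185]
ft_force: [-0.3, 0.5, 0.5]
grip_width: 0.643
t 22.7 pos [ 0.6168 -0.254   0.2432] F [-0.3  0.5  0.5] w 55.9
[[ 0.003  0.233  0.972]
 [-0.001  0.972 -0.233]
 [-1.    -0.     0.003]]
```

View pics/s16c.png

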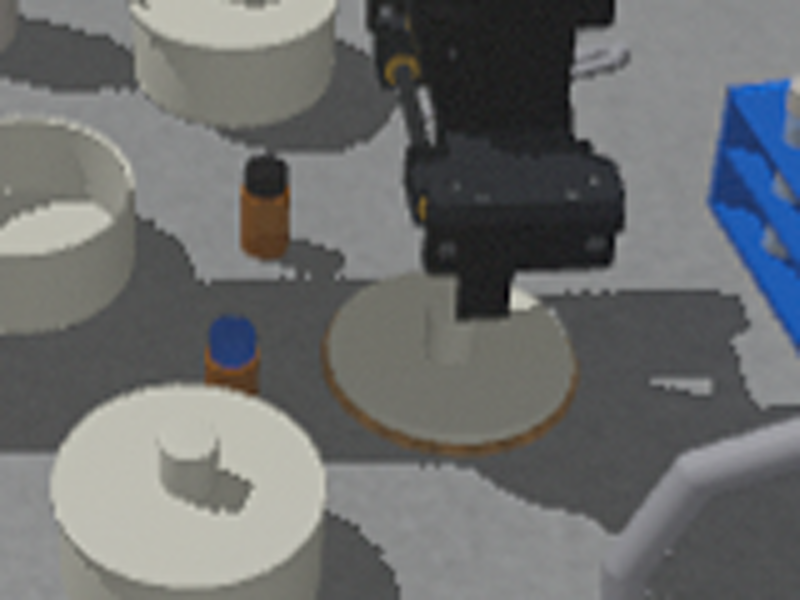

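View pics/t16c.png

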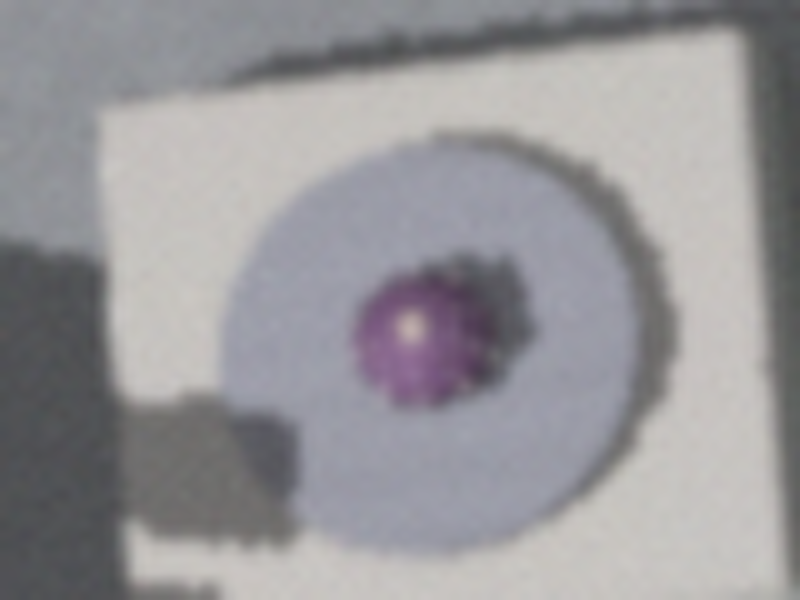

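```bash
python3 - <<'E'
from h import *
g=np.array([.6168,-.254,.0612]);ty=np.array([.233,.972,0])
print(proj("side",g+ty*-.043),proj("side",g+ty*-.028)); print("knob",proj("side",[.6147,-.2557,.037]),proj("side",[.6147,-.2557,.013]))
g=np.array([.6147,-.2557,.0208]);print("s7 tip",proj("side",g+ty*-.027))
E
```

```text
[355.30476919 264.74016177] [354.08369351 260.03052076]
knob [350.51236884 260.44707443] [349.74654961 268.40393663]
s7 tip [352.02778043 274.16038458]
```

```bash
python3 -m crank '[20,-2.1,-1.6,0,0,0,56, 15,0,0,0,0,0,56, 5,0,0,0,0,0,56, 0,0,0,0,0,0,0, 0,0,0,0,0,0,0]' 12; python3 -m crank '[0,0,0,0,0,0,0, 0,0,0,0,0,0,0, -5,0,0,0,0,0,0, -25,0,0,0,0,0,0, -40,0,0,0,0,0,0]'; python3 -c "
from h import *
st();im=save('side','s17');cv2.imwrite('pics/s17c.png',cv2.resize(im[180:330,220:420,::-1],(800,600),interpolation=cv2.INTER_CUBIC))"
```

```text
time: 23.42
position: [0.614, -0.2554, 0.2014]
tool_rot: [0.185, 1.562, -0.185]
ft_force: [-0.5, -0.2, -0.9]
grip_width: 0.498
time: 24.05
position: [0.6132, -0.2547, 0.2705]
tool_rot: [0.186, 1.566, -0.185]
ft_force: [0.2, -0.5, -0.8]
grip_width: 0.269
t 24.05 pos [ 0.6132 -0.2547  0.2705] F [ 0.2 -0.5 -0.8] w 23.4
[[-0.003  0.234  0.972]
 [ 0.001  0.972 -0.234]
 [-1.     0.    -0.003]]
```

View pics/s17c.png

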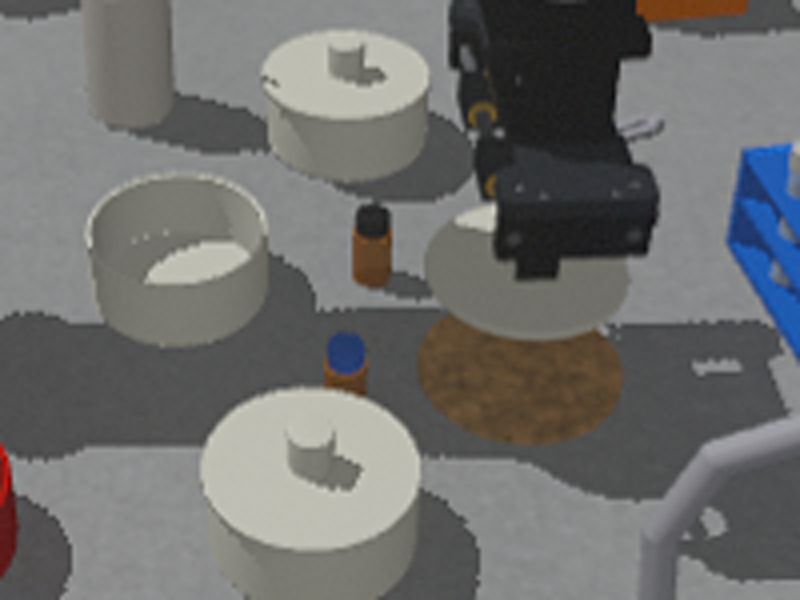

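```bash
python3 -m crank '[-30,0,0,0,0,0,0, 0,20.5,-48,0,0,0,0, 0,20.5,-48,0,0,0,0, 0,20.5,-48,0,0,0,0, 0,20.5,-48,0,0,0,0]'; python3 -m crank '[20,0,0,0,0,0,0, 20,0,0,0,0,0,0, 5,0,0,0,0,0,0, 0,0,0,0,0,0,0, 0,0,0,0,0,0,0]'; python3 -c "
from h import *
st();im=save('side','s18');cv2.imwrite('pics/s18c.png',cv2.resize(im[190:280,200:320,::-1],(800,600),interpolation=cv2.INTER_CUBIC))"
```

```text
time: 24.72
position: [0.4449, -0.1299, 0.3008]
tool_rot: [0.186, 1.563, -0.185]
ft_force: [0.0, 0.6, 0.4]
grip_width: 0.268
time: 25.35
position: [0.4467, -0.131, 0.2567]
tool_rot: [0.185, 1.562, -0.186]
ft_force: [-0.0, -0.2, -0.2]
grip_width: 0.269
t 25.35 pos [ 0.4467 -0.131   0.2567] F [-0.  -0.2 -0.2] w 23.4
[[ 0.001  0.234  0.972]
 [-0.     0.972 -0.234]
 [-1.    -0.     0.001]]
```

View pics/s18c.png

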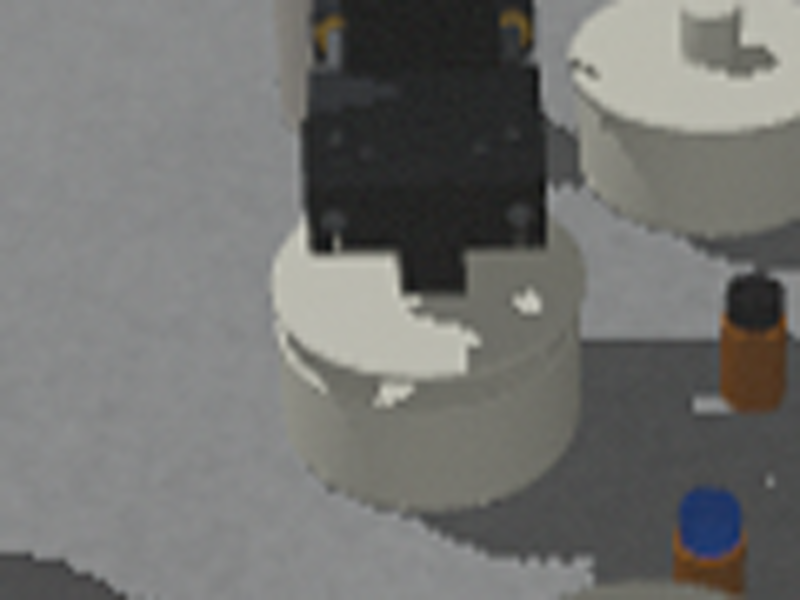

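Lid is centred over the pot (disc 272–585, pot 278–580). Lower it.

```bash
python3 -m crank '[6,0,0,0,0,0,0, 5,0,0,0,0,0,0, 3,0,0,0,0,0,0, 0.7,0,0,0,0,0,0, 0,0,0,0,0,0,0]'; python3 -c "
from h import *
st();im=save('side','s19');cv2.imwrite('pics/s19c.png',cv2.resize(im[190:280,200:320,::-1],(800,600),interpolation=cv2.INTER_CUBIC))"
```

```text
time: 26.02
position: [0.4467, -0.1303, 0.2416]
tool_rot: [0.186, 1.562, -0.184]
ft_force: [0.1, 3.3, 3.6]
grip_width: 0.273
t 26.02 pos [ 0.4467 -0.1303  0.2416] F [0.1 3.3 3.6] w 23.7
[[ 0.001  0.233  0.972]
 [ 0.001  0.972 -0.233]
 [-1.     0.001  0.001]]
```

View pics/s19c.png

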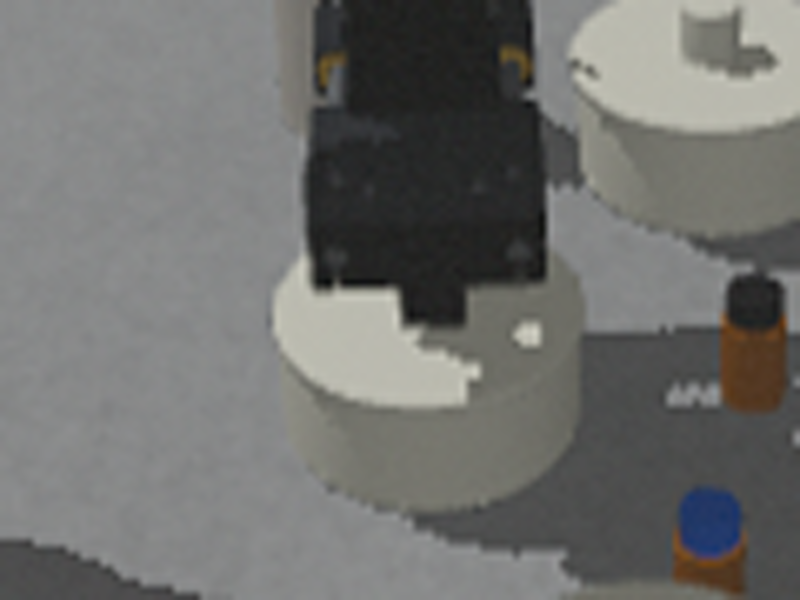

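```bash
python3 -m crank '[0,0,0,0,0,0,50, 0,0,0,0,0,0,50, 0,0,0,0,0,0,50, -15,0,0,0,0,0,50, -40,0,0,0,0,0,50]'; python3 -m crank '[-55,0,0,0,0,0,50, -55,0,0,0,0,0,50, 0,50,0,0,0,0,50, 0,55,0,0,0,0,50, 0,55,0,0,0,0,50]';  python3 -m crank '[0,50,10,0,0,0,50, 0,0,0,0,0,0,50, 0,0,0,0,0,0,50, 0,0,0,0,0,0,50, 0,0,0,0,0,0,50]'; python3 -c "
from h import *
st();im=save('side','s20');cv2.imwrite('pics/s20c.png',cv2.resize(im[170:335,220:440,::-1],(800,600),interpolation=cv2.INTER_CUBIC))
im=save('top','t20');cv2.imwrite('pics/t20c.png',cv2.resize(im[100:250,230:430,::-1],(800,600),interpolation=cv2.INTER_CUBIC))"
```

```text
time: 26.7
position: [0.4455, -0.1306, 0.2964]
tool_rot: [0.184, 1.566, -0.187]
ft_force: [-0.2, 0.3, 0.6]
grip_width: 0.569
time: 27.32
position: [0.4838, 0.0259, 0.4079]
tool_rot: [0.187, 1.561, -0.185]
ft_force: [0.7, 0.3, 0.6]
grip_width: 0.573
time: 27.95
position: [0.5049, 0.0699, 0.4068]
tool_rot: [0.187, 1.562, -0.186]
ft_force: [0.2, -0.8, 0.2]
grip_width: 0.575
t 27.95 pos [0.5049 0.0699 0.4068] F [ 0.2 -0.8  0.2] w 50.0
[[ 0.     0.236  0.972]
 [ 0.001  0.972 -0.236]
 [-1.     0.001  0.   ]]
```

View pics/s20c.png

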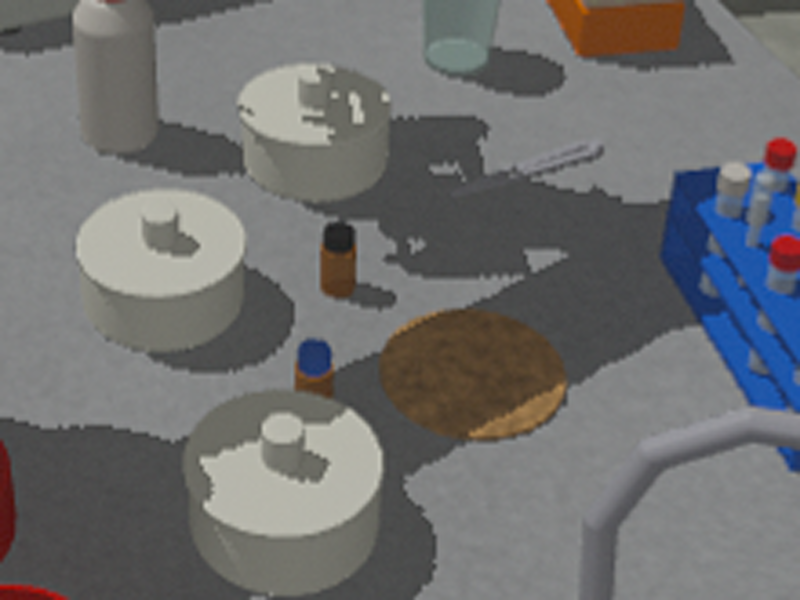

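View pics/t20c.png

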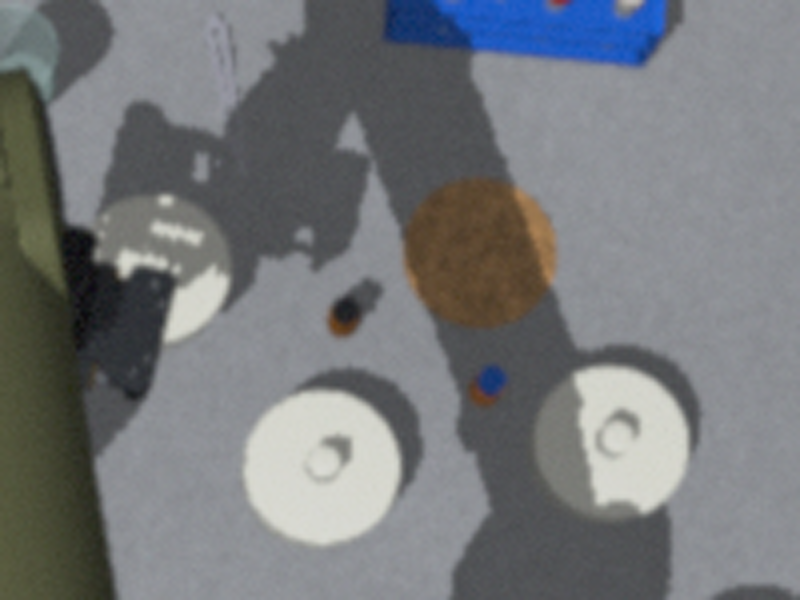

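View pics/s20.png

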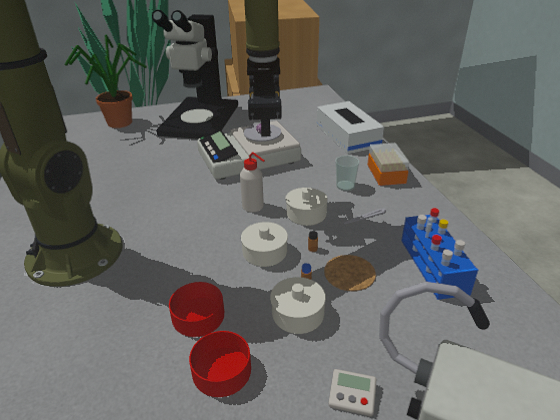

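```bash
python3 -c "
from h import *
im=cv2.imread('pics/s20.png')-0; a=cv2.imread('pics/s4.png')
cv2.imwrite('pics/fin.png',cv2.resize(im[90:150,220:300],(800,600)))
print(ctrl.close_job())"
```

```text
the job is handed in; nothing more can be done
None
```

View pics/fin.png

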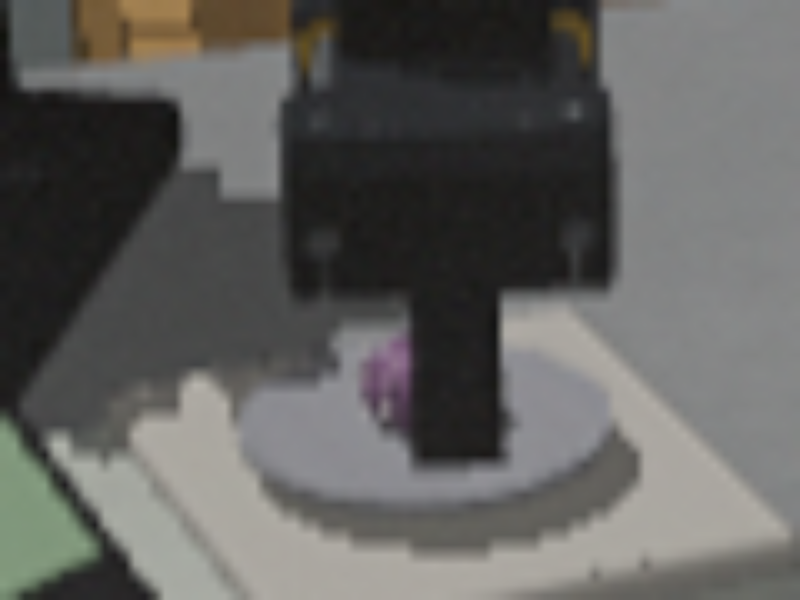

